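Clamp up honing stones on their carriers for bonding

TASK

Make up every stone carrier standing on the bench for bonding: seat each one in a bay of its own in the bonding fixture, stand a honing stone from the rack on its wide ledge, flat against the web and centred end to end, and squeeze open a spring clamp from the bar and let it close over the middle of web and stone from above, upright, its pads fully on them and holding them together. Any bay, stone and clamp will do and some may be left over; leave the liner, the tin and the brush alone.

Things in the scene. Friction and masses are not known exactly. Their poses are not given: they have to be found in the camera images.
- fixture: Bonding fixture, fixed: an aluminium plate 100 (x) x 345 (y) x 12 mm with three bays in a row along y, 130 mm apart, each a shallow nest of low steel walls. Origin in the middle of its underside.
- bay1 (a point): Middle of bay 1's floor, 12 mm above the bench; x along the bay, z up. Inside the bay is 71 mm long (x) and 35 mm wide (y), open on top, same either way round; its long walls are 11 mm high, its end walls 7 mm, all 6 mm thick.
- bay2 (a point): Same for bay 2, the middle one.
- bay3 (a point): Same for bay 3.
- rack: Low wooden stone rack, fixed, 44 (x) x 150 (y) mm, 22 mm high, three slots along x 45 mm apart, each 12 mm wide with its floor 10 mm above the bench. Origin in the middle of its underside.
- clampbar: Upright steel bar along y, 11 mm thick, 170 mm long, its top 45 mm above the bench, on a fixed grey base plate 60 mm wide and 8 mm thick. Three spring clamps, 55 mm apart, are clipped on it. Origin in the middle of its underside.
- carrier1_mid (a point): Stone carrier 1, dark steel, 135 to 225 g, loose on the bench, may be absent. Foot 66 mm long (x), 30 wide (y), 6 thick; upright web 52 long, 10 thick, from y = -9 to +1 mm, its top 40 mm above the underside. The foot leaves a 14 mm ledge for the stone on the web's +y side, 6 mm on the other. This point: over the middle of the foot, 20 mm above the underside; z up.
- carrier2_mid (a point): Same for carrier 2.
- carrier3_mid (a point): Same for carrier 3.
- stone1_mid (a point): Centre of honing stone 1, a grey bar 62 mm long (x), 10 thick (y), 34 high (z), 55 g, on edge in a slot of the rack, both ends 9 mm proud of it. In place on a carrier, its centre is at x 0, y +6, z +3 mm from the carrier's point, its top level with the web's. Stones are alike; one may be left over.
- stone2_mid (a point): Same for stone 2.
- stone3_mid (a point): Same for stone 3.
- clamp1_pivot (a point): Middle of the pivot pin of spring clamp 1, like a big clothes peg, 80 g, jaws down, shut on the bar; the pin is then 70 mm above the bench. x along the pin, arms move in y-z, z up (frame leans with one arm by half the jaw angle). Handle plates on the +y and -y sides, 22 mm wide (x), 18 to 43 mm above the pin, 67 mm apart over the outsides on the bar, 61 mm on 20 mm of work.
- clamp1_jaw (a joint): Angle between the arms of clamp 1 (rad): 0 with the jaws 11 mm apart (on the bar), about 0.16 on 20 mm of work, 0.44 fully open (stop), -0.25 shut on nothing.
- clamp2_pivot (a point): Same for clamp 2. Of every clamp: squeezing the handle plates opens the jaws; fully open they stand upright, 47 mm apart over the outsides, 23 to 49 mm above the pin. That takes 9 N at first, 14 N at full opening, where a stop takes the rest: a grip of 25 to 30 N holds it firmly open.
- clamp2_jaw (a joint): Angle between the arms of clamp 2 (rad): 0 with the jaws 11 mm apart (on the bar), about 0.16 on 20 mm of work, 0.44 fully open (stop), -0.25 shut on nothing.
- clamp3_pivot (a point): Same for clamp 3. Of every clamp: two jaw pads, 22 mm wide (x), reach from 41 to 53 mm below the pin, 11 mm apart on the bar, 33 mm fully open. Let go, the spring shuts them with about 8 N. Above the pads the throat has room for 20 mm of work up to about 20 mm below the pin.
- clamp3_jaw (a joint): Angle between the arms of clamp 3 (rad): 0 with the jaws 11 mm apart (on the bar), about 0.16 on 20 mm of work, 0.44 fully open (stop), -0.25 shut on nothing.
- liner: Bystander: short dark steel cylinder liner, a tube 86 mm across and 60 mm high, standing; origin at the middle of its underside. Leave alone.
- paste_tin: Bystander: white tin, 72 mm across and 50 mm high; origin at the middle of its underside. Leave alone.
- bristle_brush: Bystander: hand brush lying beyond the fixture. Leave alone.
Mind the look-alikes: they are no part of the job. What is shaped like the part that bears clamp3_pivot but red or yellow is not meant.

How it is judged (in metres and radians):
At the end, for the whole second after the job is handed in: Each carrier present is seated in a bay (5 mm, 0.09 rad); a stone is on its ledge at the web (gap under 1.8 mm, centred within 6 mm, square within 0.09 rad); a clamp at rest has closed on both (jaw 0.10 to 0.25 rad, 15 mm from mid-web, upright within 0.3 rad, pin 56 to 81 mm up) (((horizontal distance between carrier1_mid and bay1 below 0.005 m and angle between the x axis of carrier1_mid and the x axis of bay1, either way round below 0.09 rad and z of carrier1_mid in the frame of bay1 between 0.017 and 0.023 m) or (horizontal distance between carrier1_mid and bay2 below 0.005 m and angle between the x axis of carrier1_mid and the x axis of bay2, either way round below 0.09 rad and z of carrier1_mid in the frame of bay2 between 0.017 and 0.023 m) or (horizontal distance between carrier1_mid and bay3 below 0.005 m and angle between the x axis of carrier1_mid and the x axis of bay3, either way round below 0.09 rad and z of carrier1_mid in the frame of bay3 between 0.017 and 0.023 m)) and ((y of stone1_mid in the frame of carrier1_mid between 0.004 and 0.0078 m and x of stone1_mid in the frame of carrier1_mid between -0.006 and 0.006 m and z of stone1_mid in the frame of carrier1_mid between 0 and 0.0055 m and angle between the x axis of stone1_mid and the x axis of carrier1_mid, either way round below 0.09 rad and angle between the z axis of stone1_mid and the z axis of carrier1_mid, either way round below 0.1 rad) or (y of stone2_mid in the frame of carrier1_mid between 0.004 and 0.0078 m and x of stone2_mid in the frame of carrier1_mid between -0.006 and 0.006 m and z of stone2_mid in the frame of carrier1_mid between 0 and 0.0055 m and angle between the x axis of stone2_mid and the x axis of carrier1_mid, either way round below 0.09 rad and angle between the z axis of stone2_mid and the z axis of carrier1_mid, either way round below 0.1 rad) or (y of stone3_mid in the frame of carrier1_mid between 0.004 and 0.0078 m and x of stone3_mid in the frame of carrier1_mid between -0.006 and 0.006 m and z of stone3_mid in the frame of carrier1_mid between 0 and 0.0055 m and angle between the x axis of stone3_mid and the x axis of carrier1_mid, either way round below 0.09 rad and angle between the z axis of stone3_mid and the z axis of carrier1_mid, either way round below 0.1 rad)) and ((x of clamp1_pivot in the frame of carrier1_mid between -0.015 and 0.015 m and y of clamp1_pivot in the frame of carrier1_mid between -0.012 and 0.014 m and z of clamp1_pivot in the frame of carrier1_mid between 0.036 and 0.061 m and value of joint clamp1_jaw between 0.1 and 0.25 rad and angle between the x axis of clamp1_pivot and the x axis of carrier1_mid, either way round below 0.25 rad and angle between clamp1_pivot's own z axis and vertical below 0.3 rad and linear speed of clamp1 below 0.02 m/s) or (x of clamp2_pivot in the frame of carrier1_mid between -0.015 and 0.015 m and y of clamp2_pivot in the frame of carrier1_mid between -0.012 and 0.014 m and z of clamp2_pivot in the frame of carrier1_mid between 0.036 and 0.061 m and value of joint clamp2_jaw between 0.1 and 0.25 rad and angle between the x axis of clamp2_pivot and the x axis of carrier1_mid, either way round below 0.25 rad and angle between clamp2_pivot's own z axis and vertical below 0.3 rad and linear speed of clamp2 below 0.02 m/s) or (x of clamp3_pivot in the frame of carrier1_mid between -0.015 and 0.015 m and y of clamp3_pivot in the frame of carrier1_mid between -0.012 and 0.014 m and z of clamp3_pivot in the frame of carrier1_mid between 0.036 and 0.061 m and value of joint clamp3_jaw between 0.1 and 0.25 rad and angle between the x axis of clamp3_pivot and the x axis of carrier1_mid, either way round below 0.25 rad and angle between clamp3_pivot's own z axis and vertical below 0.3 rad and linear speed of clamp3 below 0.02 m/s)) and angle between each of carrier1_mid, carrier2_mid, carrier3_mid's own z axis and vertical below 0.08 rad and linear speed of each of carrier1, carrier2, carrier3 below 0.02 m/s and ((horizontal distance between carrier2_mid and bay1 below 0.005 m and angle between the x axis of carrier2_mid and the x axis of bay1, either way round below 0.09 rad and z of carrier2_mid in the frame of bay1 between 0.017 and 0.023 m) or (horizontal distance between carrier2_mid and bay2 below 0.005 m and angle between the x axis of carrier2_mid and the x axis of bay2, either way round below 0.09 rad and z of carrier2_mid in the frame of bay2 between 0.017 and 0.023 m) or (horizontal distance between carrier2_mid and bay3 below 0.005 m and angle between the x axis of carrier2_mid and the x axis of bay3, either way round below 0.09 rad and z of carrier2_mid in the frame of bay3 between 0.017 and 0.023 m)) and ((y of stone1_mid in the frame of carrier2_mid between 0.004 and 0.0078 m and x of stone1_mid in the frame of carrier2_mid between -0.006 and 0.006 m and z of stone1_mid in the frame of carrier2_mid between 0 and 0.0055 m and angle between the x axis of stone1_mid and the x axis of carrier2_mid, either way round below 0.09 rad and angle between the z axis of stone1_mid and the z axis of carrier2_mid, either way round below 0.1 rad) or (y of stone2_mid in the frame of carrier2_mid between 0.004 and 0.0078 m and x of stone2_mid in the frame of carrier2_mid between -0.006 and 0.006 m and z of stone2_mid in the frame of carrier2_mid between 0 and 0.0055 m and angle between the x axis of stone2_mid and the x axis of carrier2_mid, either way round below 0.09 rad and angle between the z axis of stone2_mid and the z axis of carrier2_mid, either way round below 0.1 rad) or (y of stone3_mid in the frame of carrier2_mid between 0.004 and 0.0078 m and x of stone3_mid in the frame of carrier2_mid between -0.006 and 0.006 m and z of stone3_mid in the frame of carrier2_mid between 0 and 0.0055 m and angle between the x axis of stone3_mid and the x axis of carrier2_mid, either way round below 0.09 rad and angle between the z axis of stone3_mid and the z axis of carrier2_mid, either way round below 0.1 rad)) and ((x of clamp1_pivot in the frame of carrier2_mid between -0.015 and 0.015 m and y of clamp1_pivot in the frame of carrier2_mid between -0.012 and 0.014 m and z of clamp1_pivot in the frame of carrier2_mid between 0.036 and 0.061 m and value of joint clamp1_jaw between 0.1 and 0.25 rad and angle between the x axis of clamp1_pivot and the x axis of carrier2_mid, either way round below 0.25 rad and angle between clamp1_pivot's own z axis and vertical below 0.3 rad and linear speed of clamp1 below 0.02 m/s) or (x of clamp2_pivot in the frame of carrier2_mid between -0.015 and 0.015 m and y of clamp2_pivot in the frame of carrier2_mid between -0.012 and 0.014 m and z of clamp2_pivot in the frame of carrier2_mid between 0.036 and 0.061 m and value of joint clamp2_jaw between 0.1 and 0.25 rad and angle between the x axis of clamp2_pivot and the x axis of carrier2_mid, either way round below 0.25 rad and angle between clamp2_pivot's own z axis and vertical below 0.3 rad and linear speed of clamp2 below 0.02 m/s) or (x of clamp3_pivot in the frame of carrier2_mid between -0.015 and 0.015 m and y of clamp3_pivot in the frame of carrier2_mid between -0.012 and 0.014 m and z of clamp3_pivot in the frame of carrier2_mid between 0.036 and 0.061 m and value of joint clamp3_jaw between 0.1 and 0.25 rad and angle between the x axis of clamp3_pivot and the x axis of carrier2_mid, either way round below 0.25 rad and angle between clamp3_pivot's own z axis and vertical below 0.3 rad and linear speed of clamp3 below 0.02 m/s)) and ((horizontal distance between carrier3_mid and bay1 below 0.005 m and angle between the x axis of carrier3_mid and the x axis of bay1, either way round below 0.09 rad and z of carrier3_mid in the frame of bay1 between 0.017 and 0.023 m) or (horizontal distance between carrier3_mid and bay2 below 0.005 m and angle between the x axis of carrier3_mid and the x axis of bay2, either way round below 0.09 rad and z of carrier3_mid in the frame of bay2 between 0.017 and 0.023 m) or (horizontal distance between carrier3_mid and bay3 below 0.005 m and angle between the x axis of carrier3_mid and the x axis of bay3, either way round below 0.09 rad and z of carrier3_mid in the frame of bay3 between 0.017 and 0.023 m)) and ((y of stone1_mid in the frame of carrier3_mid between 0.004 and 0.0078 m and x of stone1_mid in the frame of carrier3_mid between -0.006 and 0.006 m and z of stone1_mid in the frame of carrier3_mid between 0 and 0.0055 m and angle between the x axis of stone1_mid and the x axis of carrier3_mid, either way round below 0.09 rad and angle between the z axis of stone1_mid and the z axis of carrier3_mid, either way round below 0.1 rad) or (y of stone2_mid in the frame of carrier3_mid between 0.004 and 0.0078 m and x of stone2_mid in the frame of carrier3_mid between -0.006 and 0.006 m and z of stone2_mid in the frame of carrier3_mid between 0 and 0.0055 m and angle between the x axis of stone2_mid and the x axis of carrier3_mid, either way round below 0.09 rad and angle between the z axis of stone2_mid and the z axis of carrier3_mid, either way round below 0.1 rad) or (y of stone3_mid in the frame of carrier3_mid between 0.004 and 0.0078 m and x of stone3_mid in the frame of carrier3_mid between -0.006 and 0.006 m and z of stone3_mid in the frame of carrier3_mid between 0 and 0.0055 m and angle between the x axis of stone3_mid and the x axis of carrier3_mid, either way round below 0.09 rad and angle between the z axis of stone3_mid and the z axis of carrier3_mid, either way round below 0.1 rad)) and ((x of clamp1_pivot in the frame of carrier3_mid between -0.015 and 0.015 m and y of clamp1_pivot in the frame of carrier3_mid between -0.012 and 0.014 m and z of clamp1_pivot in the frame of carrier3_mid between 0.036 and 0.061 m and value of joint clamp1_jaw between 0.1 and 0.25 rad and angle between the x axis of clamp1_pivot and the x axis of carrier3_mid, either way round below 0.25 rad and angle between clamp1_pivot's own z axis and vertical below 0.3 rad and linear speed of clamp1 below 0.02 m/s) or (x of clamp2_pivot in the frame of carrier3_mid between -0.015 and 0.015 m and y of clamp2_pivot in the frame of carrier3_mid between -0.012 and 0.014 m and z of clamp2_pivot in the frame of carrier3_mid between 0.036 and 0.061 m and value of joint clamp2_jaw between 0.1 and 0.25 rad and angle between the x axis of clamp2_pivot and the x axis of carrier3_mid, either way round below 0.25 rad and angle between clamp2_pivot's own z axis and vertical below 0.3 rad and linear speed of clamp2 below 0.02 m/s) or (x of clamp3_pivot in the frame of carrier3_mid between -0.015 and 0.015 m and y of clamp3_pivot in the frame of carrier3_mid between -0.012 and 0.014 m and z of clamp3_pivot in the frame of carrier3_mid between 0.036 and 0.061 m and value of joint clamp3_jaw between 0.1 and 0.25 rad and angle between the x axis of clamp3_pivot and the x axis of carrier3_mid, either way round below 0.25 rad and angle between clamp3_pivot's own z axis and vertical below 0.3 rad and linear speed of clamp3 below 0.02 m/s))); the robot touches nothing.
It fails at once if a bystander (liner, tin, brush) is moved more than 25 mm (distance of any of liner, paste_tin, bristle_brush from where it was at the start of the episode above 0.025 m).
Of carrier1, carrier2, carrier3 only 2 to 3 are there at a start; the rules pass over those that are not, and their reading is None.
At some moment in a run one of carrier1, carrier2, carrier3 may be knocked a few centimetres aside while the robot is not near it.
It also fails if it takes over 210 s, if anything falls off the work surface, if the arm or the gripper's body presses on something with over 40 N, if the wrist force passes 120 N, or if a joint passes its speed limit or range.

ROBOT

A 7-joint arm with a two-finger parallel gripper is mounted at the origin on the work surface. World frame = base frame: x ahead of the robot, y to its left, z up, the work surface at z = 0. Lengths are in mm, angles in rad, forces in N, time in s.
With the tool pointing down it reaches from about 425 to 950 mm from the base axis. Payload 4.7 kg.
Tool frame: the origin (TCP) lies midway between the tips of the shut fingers; the grasp point (between the pads) lies 19 mm behind it; z points along the fingers, y is the line along which they close (so a half turn about z gives the same grasp; the last joint's range is limited). The gripper opens to 87 mm and grips with 3 to 60 N. Pads are 19 mm wide; open, the fingers measure 117 mm over their backs; the gripper's body (75 mm by 190 mm) begins 51 mm behind the grasp point.
Start: joints at [-1.266, 0.469, -0.049, 1.532, 0.024, 1.141, -0.082], TCP at [221.114, 637.776, 222.573] pointing down, gripper open.
Joint ranges: [-2.59, 2.59], [-0.33, 1.99], [-1.39, 1.29], [0.1, 2.45], [-1.04, 4.18], [0.21, 1.99], [-2.66, 2.66]. Speed limits (rad/s): [2.57, 2.57, 3.14, 3.14, 3.14, 3.14, 3.14].

INTERFACE

Orientations are given as [roll, pitch, yaw] about the fixed x, y, z axes, in that order (R = Rz(yaw) Ry(pitch) Rx(roll)).
In Python, from cell import manip, vision, workorder gives the robot as it stands.
- The arm moves only by the tool apply_moves, never from a script. Its argument "rows" is a list of rows, each an object of numbers: "fingers": the closure in counts, from 0 (fully open) to 255 (shut); "x", "y", "z": the shift along the tool's x, y, z in mm; "roll": the turn about the tool's z in rad. A call has 1 to 20 rows; each row shifts and turns the commanded pose from where the row before left it, along the tool's axes as they then stand; what a row does not reach is not made up. A row lasts 1/12 s, in which the tool goes at most 41.7 mm and 7.16 degrees, less where a joint would pass 70% of its speed; a pose out of reach is approached as far as the arm can. A call is refused whole if a number of a shift passes 41.7 or a number of a turn 0.125, either way. A call with a gripper value outside its range is refused whole. The fingers move at their own pace and stop on an object; "squeeze" is the grip in N (left out, the last holds). Time passes only in rows, so rows that do not move let the fingers close. It gives the time, the measured TCP pose, the force, the opening and the grip force at its end, in the units of the state.
- manip.read_state(): the state, without advancing time (a new reading comes with each control period).
- vision.capture(name): name is "scene" or "side" or "wrist"; returns the picture (420x560x3 uint8, red, green, blue); there is no depth.
- vision.camera_model(name): a dict with "K" (3x3 intrinsics, pixels), "dist_coeffs" ([k1, k2, p1, p2, k3] as OpenCV has them; the pictures are not rectified), "rvec" (rotation vector, rad) and "tvec" (3), from world to camera coordinates, as OpenCV has them. Camera axes: x right, y down, z forward; pixel columns grow to the right and rows downward; lengths in mm; the calibration is good to about 2 mm. A picture is of the moment at which its call begins: read the wrist's pose just before it. camera_model takes no time and is no camera call; for the wrist camera it gives the pose at the moment of the call.
- workorder.finish_job(): hands the job in; it is judged then, once.
The state is a dict: "time": time; "joint_pos": joint angles; "qvel": joint speeds; "effort": joint torques, N m; "tcp_pos": TCP position; "eef_rot": TCP orientation; "force": force on the tool from outside, world axes, zero at the start; "torque": the same for the moment, N m; "width": opening from 0.0 (shut) to 1.0 (fully open); "grasp_force": force on a finger pad.
Only numpy, scipy, OpenCV 4.12 (cv2) and the standard library are available. Lean on these libraries where they do the work, as an engineer would, in place of code of your own. Each camera call takes 0.05 s, during which the arm holds its last target. There are 200 camera calls.

## Working session

There is one attempt and no reset: what is moved stays moved. The work goes in short steps, Python scripts to look and compute and a tool call to move; the robot and the scene stay as the last step left them, time stands still between calls to the robot, and variables do not carry over. Pictures are saved under pics/ and viewed, at most 14 in all, crops included, and the job is handed in when it is done.

Besides the shell and the picture viewer there is one more tool, called after ">>>" as name([rows], argument=value, ...), one row to a line, values as JSON. apply_moves: Moves the arm, as the interface text tells. Its arguments: {"type":"object","properties":{"rows":{"type":"array","items":{"type":"object","properties":{"fingers":{"type":"number"},"x":{"type":"number"},"y":{"type":"number"},"z":{"type":"number"},"roll":{"type":"number"}}}},"squeeze":{"type":"number"}},"required":["rows"]}

```bash
mkdir -p pics; ls; python3 - <<'E'
from cell import manip, vision
import cv2,numpy as np
print(manip.read_state())
for n in ("scene","side","wrist"):
    im=vision.capture(n); cv2.imwrite(f"pics/{n}0.png",im[:,:,::-1])
    m=vision.camera_model(n); R=cv2.Rodrigues(np.array(m["rvec"],float))[0]; print(n,m["K"],m["dist_coeffs"],(-R.T@np.array(m["tvec"]).ravel()).round(),R.round(2).tolist())
E
```

```text
pics
{'time': 0.0, 'joint_pos': array([-1.26589142,  0.46946357, -0.04859826,  1.5336644 ,  0.02411649,
        1.14098794, -0.08228908]), 'qvel': array([-0.0002594 , -0.00062711, -0.00020287,  0.00111066, -0.0002282 ,
        0.00165526,  0.00064786]), 'effort': array([ 4.24882846e-04, -5.07973051e+01, -8.05228902e-02, -2.36148298e+01,
       -6.13325788e-02,  3.82281526e-02,  1.77829402e-04]), 'tcp_pos': array([220.95796355, 637.19273422, 221.4970235 ]), 'eef_rot': array([-3.13965746e+00,  8.31127740e-05,  2.80783957e+00]), 'force': array([0.76984521, 0.37314698, 0.95380509]), 'torque': array([-0.01044453,  0.00578672, -0.01990208]), 'grasp_force': 0.0, 'width': 1.004805375847701}
scene [[439.40905382   0.         271.5790813 ]
 [  0.         439.40905382 213.04907064]
 [  0.           0.           1.        ]] [-0.00411439  0.          0.          0.          0.        ] [1628. -316.  868.] [[0.33, 0.95, -0.02], [0.54, -0.2, -0.82], [-0.77, 0.26, -0.58]]
side [[399.97417338   0.         281.69060352]
 [  0.         399.97417338 202.36849941]
 [  0.           0.           1.        ]] [0.00498361 0.         0.         0.         0.        ] [ 217. -585.  845.] [[0.85, -0.53, -0.01], [-0.4, -0.62, -0.68], [0.35, 0.58, -0.74]]
wrist [[307.07485787   0.         285.75556546]
 [  0.         307.07485787 213.97838234]
 [  0.           0.           1.        ]] [-0.02680656  0.          0.          0.          0.        ] [156. 660. 385.] [[0.33, 0.94, -0.0], [0.91, -0.32, 0.25], [0.24, -0.08, -0.97]]
```

View pics/scene0.png

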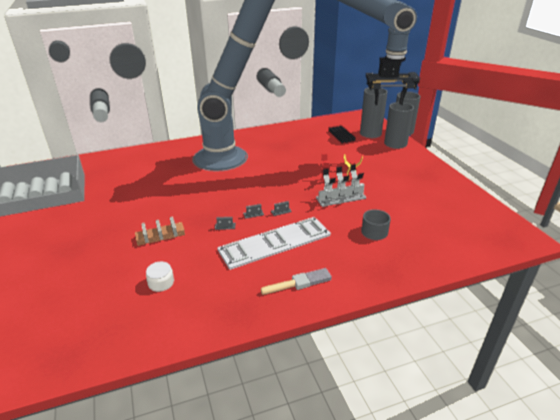

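View pics/side0.png

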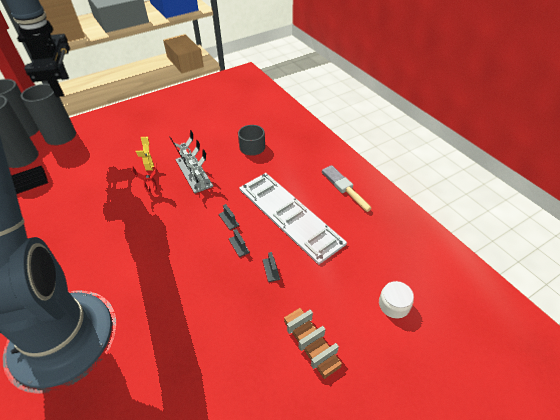

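Scene and side views show the fixture (side: corners about 240,187 / 263,175 / 345,243 / 322,262), three dark carriers (228,217), (238,245), (271,267), the rack (313,342), and the clamp bar (193,172). The yellow (146,155) and red (155,188) clamps are look-alikes. The liner (251,139), tin (397,300) and brush (347,188) are to be left alone.

```bash
cat >h.py <<'E'
from cell import manip, vision, workorder
import cv2,numpy as np
def cam(n):
    m=vision.camera_model(n); return np.array(m["K"]),np.array(m["dist_coeffs"]),np.array(m["rvec"],float),np.array(m["tvec"],float).ravel()
def ray(c,uv):
    K,d,r,t=c;R=cv2.Rodrigues(r)[0]
    p=cv2.undistortPoints(np.array(uv,float).reshape(-1,1,2),K,d).reshape(-1,2)
    return -R.T@t,(np.c_[p,np.ones(len(p))]@R)
def onz(c,uv,z):
    o,d=ray(c,uv); s=(np.broadcast_to(z,len(d))-o[2])/d[:,2]; return o+d*s[:,None]
def proj(c,P):
    K,d,r,t=c;return cv2.projectPoints(np.array(P,float).reshape(-1,3),r,t,K,d)[0].reshape(-1,2)
def tri(c1,u1,c2,u2):
    o1,d1=ray(c1,u1);o2,d2=ray(c2,u2);out=[]
    for a,b in zip(d1,d2):
        s=np.linalg.lstsq(np.c_[a,-b],o2-o1,rcond=None)[0];p,q=o1+a*s[0],o2+b*s[1];out.append(np.r_[(p+q)/2,np.linalg.norm(p-q)])
    return np.array(out)
def snap(n,name):
    c=cam(n); im=vision.capture(n)[:,:,::-1].copy(); cv2.imwrite(f"pics/{name}.png",im); np.savez(f"pics/{name}.npz",*c); return c,im
def load(name):
    f=np.load(f"pics/{name}.npz"); return tuple(f[f"arr_{i}"] for i in range(4)),cv2.imread(f"pics/{name}.png")
def totool(P):  # world point -> shift in tool axes from TCP
    from scipy.spatial.transform import Rotation as Ro
    s=manip.read_state(); return Ro.from_euler('xyz',s["eef_rot"]).as_matrix().T@(np.array(P)-s["tcp_pos"])
E
python3 - <<'E'
from h import *
s=cam("side");c=cam("scene")
for n,uv,z in [("fix",[(240,187),(263,175),(345,243),(322,262)],12),("car",[(228,217),(238,245),(271,267)],20),("rack",[(301,321),(312,338),(324,356)],35),("bar",[(176,162),(186,156),(213,187),(201,193)],8),("clamps",[(186,145),(193,155),(201,170)],70),("liner",[(251,139)],30),("tin",[(397,300)],25),("yel",[(146,170)],0),("red",[(157,198)],0)]:
    print(n,onz(s,uv,z)[:,:2].round().tolist())
for n,uv,z in [("fix",[(219,245),(318,221),(330,235),(228,265)],12),("car",[(225,224),(254,211),(282,209)],20),("clamps",[(327,180),(341,180),(354,180)],70),("yel",[(352,170)],30)]:
    print(n,onz(c,uv,z)[:,:2].round().tolist())
E
```

```text
fix [[548.0, 188.0], [631.0, 196.0], [681.0, -139.0], [597.0, -155.0]]
car [[463.0, 96.0], [442.0, -2.0], [479.0, -104.0]]
rack [[458.0, -266.0], [456.0, -310.0], [455.0, -354.0]]
bar [[432.0, 398.0], [470.0, 408.0], [483.0, 235.0], [442.0, 231.0]]
clamps [[472.0, 382.0], [471.0, 328.0], [464.0, 255.0]]
liner [[675.0, 347.0]]
tin [[674.0, -337.0]]
yel [[341.0, 423.0]]
red [[328.0, 289.0]]
fix [[584.0, -141.0], [576.0, 194.0], [656.0, 199.0], [682.0, -138.0]]
car [[496.0, -99.0], [459.0, 10.0], [481.0, 103.0]]
clamps [[436.0, 287.0], [453.0, 333.0], [469.0, 376.0]]
yel [[342.0, 438.0]]
```

View pics/wrist0.png

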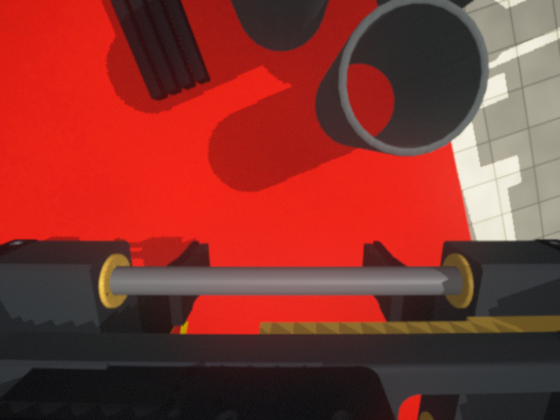

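The wrist view only shows liners in the corner and the gripper. The camera sits on tool +x and image right is tool +y. Moving over the work for a survey.

>>> apply_moves([
  {"roll": -0.111},
  {"roll": -0.111},
  {"roll": -0.111},
  {"x": -25, "y": -33, "z": -3},
  {"x": -25, "y": -33, "z": -3},
  {"x": -25, "y": -33, "z": -3},
  {"x": -25, "y": -33, "z": -3},
  {"x": -25, "y": -33, "z": -3},
  {"x": -25, "y": -33, "z": -3},
  {"x": -25, "y": -33, "z": -3},
  {"x": -25, "y": -33, "z": -3},
  {"x": -25, "y": -33, "z": -3},
  {"x": -25, "y": -33, "z": -3},
  {"x": -25, "y": -33, "z": -3},
  {"x": -25, "y": -33, "z": -3},
  {"x": -25, "y": -33, "z": -3},
  {"x": -25, "y": -33, "z": -3},
  {"x": -25, "y": -33, "z": -3},
  {"x": -25, "y": -33, "z": -3},
  {"x": -25, "y": -33, "z": -3},
])

```text
$.rows[0]: bad value
```

```bash
python3 - <<'E'
from h import *
c,im=snap("wrist","w1"); s=manip.read_state(); print(s["tcp_pos"],s["eef_rot"],s["joint_pos"])
E
```

```text
[221.00160339 637.42202339 221.85891486] [-3.14036978e+00  3.22364472e-05  2.80785043e+00] [-1.26591841  0.4692007  -0.0485979   1.53322825  0.02410465  1.14097235
 -0.08229031]
```

View pics/w1.png

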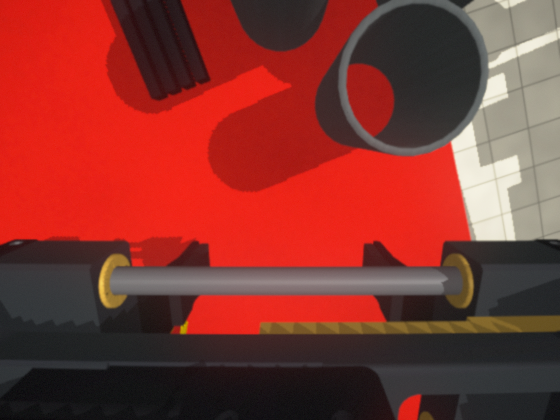

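The call was refused and the arm stayed put, so the picture is unchanged. I'll give every field in each row.

>>> apply_moves([
  {"fingers": 0, "x": 0, "y": 0, "z": 0, "roll": -0.111},
  {"fingers": 0, "x": 0, "y": 0, "z": 0, "roll": -0.111},
  {"fingers": 0, "x": 0, "y": 0, "z": 0, "roll": -0.111},
  {"fingers": 0, "x": -25, "y": -33, "z": -3, "roll": 0},
  {"fingers": 0, "x": -25, "y": -33, "z": -3, "roll": 0},
  {"fingers": 0, "x": -25, "y": -33, "z": -3, "roll": 0},
  {"fingers": 0, "x": -25, "y": -33, "z": -3, "roll": 0},
  {"fingers": 0, "x": -25, "y": -33, "z": -3, "roll": 0},
  {"fingers": 0, "x": -25, "y": -33, "z": -3, "roll": 0},
  {"fingers": 0, "x": -25, "y": -33, "z": -3, "roll": 0},
  {"fingers": 0, "x": -25, "y": -33, "z": -3, "roll": 0},
  {"fingers": 0, "x": -25, "y": -33, "z": -3, "roll": 0},
  {"fingers": 0, "x": -25, "y": -33, "z": -3, "roll": 0},
  {"fingers": 0, "x": -25, "y": -33, "z": -3, "roll": 0},
  {"fingers": 0, "x": -25, "y": -33, "z": -3, "roll": 0},
  {"fingers": 0, "x": -25, "y": -33, "z": -3, "roll": 0},
  {"fingers": 0, "x": -25, "y": -33, "z": -3, "roll": 0},
  {"fingers": 0, "x": -25, "y": -33, "z": -3, "roll": 0},
  {"fingers": 0, "x": -25, "y": -33, "z": -3, "roll": 0},
  {"fingers": 0, "x": -25, "y": -33, "z": -3, "roll": 0},
])

```text
time: 1.87
tcp_pos: [646.4, 74.7, 273.6]
eef_rot: [3.141, -0.0, 3.141]
force: [0.8, 1.3, -0.0]
width: 0.997
grasp_force: 0.0
```

```bash
python3 - <<'E'
from h import *
c,im=snap("wrist","w1b"); print(manip.read_state()["joint_pos"])
E
```

```text
[-0.28505592  0.39515306  0.16616823  1.53439638 -0.05920262  1.21319753
  1.44719902]
```

View pics/w1b.png

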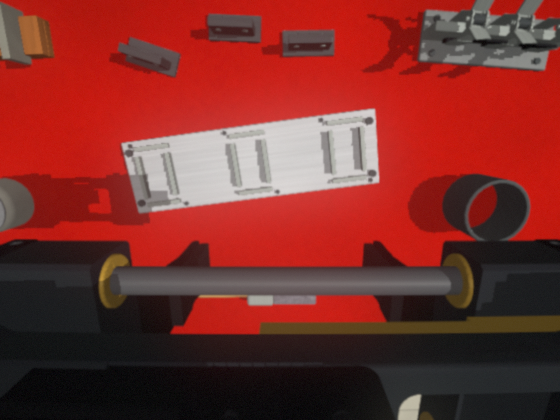

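The view (image up = −x, right = +y) shows the carriers at (150,57), (234,27) and (308,42). The fixture bays are at (157,172), (249,162) and (345,150). The bar is at the upper right (485,40), the rack at the upper left edge (20,40), the liner at (487,207) and the tin at (8,205). The look-alikes (red and yellow clamps, side 155,188 / 146,155) are out of this view, and nothing else resembles the carriers.

```bash
cat >>h.py <<'E'
def blobs(c,im,zs,amin=150,maxrow=235):
    """non-red blobs -> list of (pixel centre, world rect at plane z)"""
    hsv=cv2.cvtColor(im,cv2.COLOR_BGR2HSV); red=(((hsv[...,0]<8)|(hsv[...,0]>172))&(hsv[...,1]>140))
    m=(~red).astype(np.uint8); m[maxrow:]=0; m=cv2.morphologyEx(m,cv2.MORPH_OPEN,np.ones((3,3)))
    out=[]
    for k in cv2.findContours(m,cv2.RETR_EXTERNAL,cv2.CHAIN_APPROX_NONE)[0]:
        if cv2.contourArea(k)<amin: continue
        u=k.reshape(-1,2); r={}
        for z in zs:
            P=onz(c,u,z)[:,:2].astype(np.float32); (x,y),(a,b),_=cv2.minAreaRect(P); box=cv2.boxPoints(cv2.minAreaRect(P))
            e=[box[1]-box[0],box[2]-box[1]]; e=max(e,key=np.linalg.norm); th=np.arctan2(e[1],e[0])
            r[z]=(round(x,1),round(y,1),round(max(a,b),1),round(min(a,b),1),round(float((th+np.pi/2)%np.pi-np.pi/2),3))
        out.append((u.mean(0).round(),r))
    return out
E
python3 - <<'E'
from h import *
c,im=load("w1b")
for u,r in blobs(c,im,[6,12]): print(u,r)
E
```

```text
[ 12. 204.] {6: (680.4, -322.5, 84.6, 49.7, -0.235), 12: (678.9, -317.0, 83.4, 49.0, -0.235)}
[487. 206.] {6: (677.1, 367.1, 130.8, 88.0, 1.567), 12: (675.7, 363.0, 129.0, 86.7, 1.567)}
[254. 160.] {6: (615.9, 26.2, 351.6, 103.0, -1.443), 12: (615.4, 26.9, 346.7, 101.6, -1.443)}
[149.  56.] {6: (477.8, -103.4, 78.4, 29.8, 1.253), 12: (479.2, -100.9, 77.3, 29.3, 1.253)}
[308.  43.] {6: (464.3, 102.5, 65.0, 29.9, -1.549), 12: (465.9, 102.1, 64.1, 29.5, -1.549)}
[234.  28.] {6: (446.5, 8.8, 67.3, 30.1, 1.528), 12: (448.4, 9.7, 66.3, 29.7, 1.528)}
[22. 36.] {6: (451.5, -260.3, 71.0, 68.4, 1.369), 12: (453.2, -255.7, 70.0, 67.5, 1.369)}
[491.  34.] {6: (449.9, 338.8, 185.4, 82.5, 1.53), 12: (451.7, 335.1, 182.8, 81.3, 1.53)}
```

>>> apply_moves([
  {"fingers": 0, "x": 30.4, "y": -7, "z": 24, "roll": 0},
  {"fingers": 0, "x": 30.4, "y": -7, "z": 24, "roll": 0},
  {"fingers": 0, "x": 30.4, "y": -7, "z": 24, "roll": 0},
  {"fingers": 0, "x": 30.4, "y": -7, "z": 24, "roll": 0},
  {"fingers": 0, "x": 30.4, "y": -7, "z": 24, "roll": 0},
  {"fingers": 0, "x": 30.4, "y": -7, "z": 24, "roll": 0},
  {"fingers": 0, "x": 0, "y": 0, "z": 0, "roll": 0.119},
  {"fingers": 0, "x": 0, "y": 0, "z": 0, "roll": 0.119},
  {"fingers": 0, "x": 0, "y": 0, "z": 0, "roll": 0.119},
  {"fingers": 0, "x": 0, "y": 0, "z": 0, "roll": 0.119},
  {"fingers": 0, "x": 0, "y": 0, "z": 0, "roll": 0.119},
  {"fingers": 0, "x": 0, "y": 0, "z": 0, "roll": 0.119},
  {"fingers": 0, "x": 0, "y": 0, "z": 0, "roll": 0.119},
  {"fingers": 0, "x": 0, "y": 0, "z": 0, "roll": 0.119},
  {"fingers": 0, "x": 0, "y": 0, "z": 0, "roll": 0.119},
  {"fingers": 0, "x": 0, "y": 0, "z": 0, "roll": 0.119},
  {"fingers": 0, "x": 0, "y": 0, "z": 0, "roll": 0.119},
  {"fingers": 0, "x": 0, "y": 0, "z": 0, "roll": 0.119},
  {"fingers": 0, "x": 0, "y": 0, "z": 0, "roll": 0.119},
])

```text
time: 3.5
tcp_pos: [463.0, 34.8, 129.5]
eef_rot: [-3.142, -0.0, 1.588]
force: [-0.1, -0.8, 0.1]
width: 1.001
grasp_force: 0.0
```

```bash
python3 - <<'E'
from h import *
c,im=snap("wrist","w2"); s=manip.read_state(); print(s["joint_pos"].round(2),s["tcp_pos"],s["eef_rot"])
for u,r in blobs(c,im,[6,40]): print(u,r)
cv2.imwrite("pics/w2c.png",cv2.resize(im[40:250,150:430],None,fx=2.5,fy=2.5))
E
```

```text
[-0.53  0.25  0.43  2.14 -0.15  0.78  0.01] [463.08825458  34.83056443 129.46896218] [-3.14157776e+00 -1.21847538e-04  1.58438781e+00]
[269. 217.] {6: (447.2, 25.2, 35.4, 29.8, 1.561), 40: (449.0, 34.5, 31.2, 26.3, 1.561)}
[288. 133.] {6: (464.1, 102.4, 65.1, 29.5, -1.554), 40: (463.9, 102.5, 57.4, 26.0, -1.554)}
[446. 125.] {6: (607.2, 102.5, 196.9, 105.4, -1.443), 40: (589.9, 102.6, 173.5, 92.9, -1.443)}
```

View pics/w2c.png

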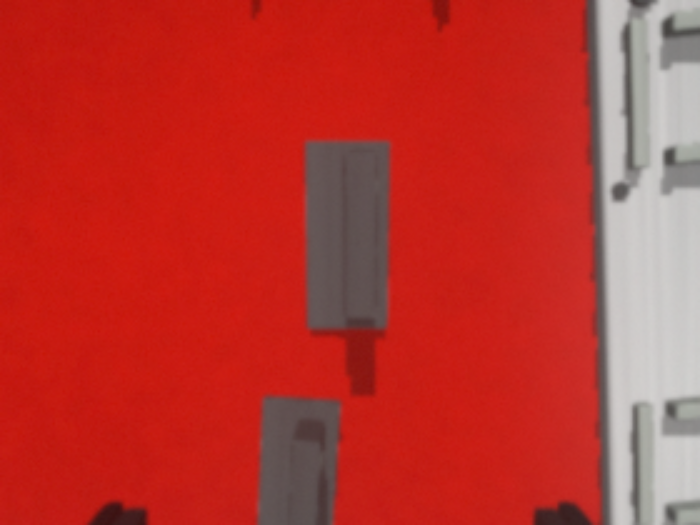

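The crop shows the first carrier at crop (347,235), foot 65×29.5 mm as expected. The web is on the right (+x) and the wide ledge faces the base. It is grey steel with no coloured look-alike nearby. Grasping its web.

>>> apply_moves([
  {"fingers": 0, "x": 33.8, "y": 3, "z": 0, "roll": 0},
  {"fingers": 0, "x": 33.8, "y": 3, "z": 0, "roll": 0},
  {"fingers": 0, "x": 0, "y": 0, "z": 32, "roll": 0},
  {"fingers": 0, "x": 0, "y": 0, "z": 32, "roll": 0},
  {"fingers": 0, "x": 0, "y": 0, "z": 32, "roll": 0},
  {"fingers": 0, "x": 0, "y": 0, "z": 19, "roll": 0},
  {"fingers": 0, "x": 0, "y": 0, "z": 0, "roll": 0},
  {"fingers": 255, "x": 0, "y": 0, "z": 0, "roll": 0},
  {"fingers": 255, "x": 0, "y": 0, "z": 0, "roll": 0},
  {"fingers": 255, "x": 0, "y": 0, "z": 0, "roll": 0},
  {"fingers": 255, "x": 0, "y": 0, "z": 0, "roll": 0},
  {"fingers": 255, "x": 0, "y": 0, "z": 0, "roll": 0},
  {"fingers": 255, "x": 0, "y": 0, "z": 0, "roll": 0},
  {"fingers": 255, "x": 0, "y": 0, "z": 0, "roll": 0},
  {"fingers": 255, "x": 0, "y": 0, "z": 0, "roll": 0},
  {"fingers": 255, "x": 0, "y": 0, "z": 0, "roll": 0},
  {"fingers": 255, "x": 0, "y": 0, "z": 0, "roll": 0},
  {"fingers": 255, "x": 0, "y": 0, "z": 0, "roll": 0},
  {"fingers": 255, "x": 0, "y": 0, "z": 0, "roll": 0},
], squeeze=30)

```text
time: 5.13
tcp_pos: [467.6, 102.3, 14.4]
eef_rot: [-3.141, -0.0, 1.594]
force: [-0.2, -0.1, 0.3]
width: 0.172
grasp_force: 0.0
```

>>> apply_moves([
  {"fingers": 255, "x": 0, "y": 0, "z": 0, "roll": 0},
  {"fingers": 255, "x": 0, "y": 0, "z": 0, "roll": 0},
  {"fingers": 255, "x": 0, "y": 0, "z": 0, "roll": 0},
  {"fingers": 255, "x": 0, "y": 0, "z": 0, "roll": 0},
  {"fingers": 255, "x": 0, "y": 0, "z": -6, "roll": 0},
  {"fingers": 255, "x": 0, "y": 0, "z": -6, "roll": 0.122},
  {"fingers": 255, "x": 0, "y": 0, "z": -6, "roll": 0.122},
  {"fingers": 255, "x": 0, "y": 0, "z": -6, "roll": 0.122},
  {"fingers": 255, "x": 0, "y": 0, "z": -6, "roll": 0.122},
  {"fingers": 255, "x": 0, "y": 0, "z": -6, "roll": 0.122},
  {"fingers": 255, "x": 0, "y": 0, "z": -6, "roll": 0.122},
  {"fingers": 255, "x": 0, "y": 0, "z": -6, "roll": 0.122},
  {"fingers": 255, "x": 0, "y": 0, "z": -6, "roll": 0.122},
  {"fingers": 255, "x": 0, "y": 0, "z": -6, "roll": 0.122},
  {"fingers": 255, "x": 0, "y": 0, "z": -6, "roll": 0.122},
  {"fingers": 255, "x": 0, "y": 0, "z": -6, "roll": 0.122},
  {"fingers": 255, "x": 0, "y": 0, "z": -6, "roll": 0.122},
  {"fingers": 255, "x": 0, "y": 0, "z": 0, "roll": 0},
])

```text
time: 6.63
tcp_pos: [467.9, 102.5, 93.4]
eef_rot: [-3.141, -0.001, 0.128]
force: [-0.1, -0.2, -1.7]
width: 0.112
grasp_force: 30.0
```

>>> apply_moves([
  {"fingers": 255, "x": 34.2, "y": -8, "z": 0, "roll": 0},
  {"fingers": 255, "x": 34.2, "y": -8, "z": 0, "roll": 0},
  {"fingers": 255, "x": 34.2, "y": -8, "z": 0, "roll": 0},
  {"fingers": 255, "x": 34.1, "y": -8, "z": 0, "roll": 0},
  {"fingers": 255, "x": 0, "y": 0, "z": 0, "roll": 0},
  {"fingers": 255, "x": 0, "y": 0, "z": 24, "roll": 0},
  {"fingers": 255, "x": 0, "y": 0, "z": 24, "roll": 0},
  {"fingers": 255, "x": 0, "y": 0, "z": 3, "roll": 0},
  {"fingers": 255, "x": 0, "y": 0, "z": 3, "roll": 0},
  {"fingers": 255, "x": 0, "y": 0, "z": 2, "roll": 0},
  {"fingers": 255, "x": 0, "y": 0, "z": 2, "roll": 0},
  {"fingers": 255, "x": 0, "y": 0, "z": 1, "roll": 0},
  {"fingers": 255, "x": 0, "y": 0, "z": 0, "roll": 0},
])

```text
time: 7.72
tcp_pos: [599.5, 151.9, 34.3]
eef_rot: [-3.141, -0.001, 0.13]
force: [-0.1, 0.1, -1.2]
width: 0.115
grasp_force: 30.0
```

>>> apply_moves([
  {"fingers": 255, "x": 0, "y": 0, "z": 2, "roll": 0},
  {"fingers": 255, "x": 0, "y": 0, "z": 2, "roll": 0},
  {"fingers": 255, "x": 0, "y": 0, "z": 2, "roll": 0},
  {"fingers": 255, "x": 0, "y": 0, "z": 1, "roll": 0},
  {"fingers": 255, "x": 0, "y": 0, "z": 0.5, "roll": 0},
  {"fingers": 255, "x": 0, "y": 0, "z": 0, "roll": 0},
])

```text
time: 8.22
tcp_pos: [598.9, 151.8, 26.6]
eef_rot: [-3.141, 0.001, 0.13]
force: [-2.3, 1.0, 3.3]
width: 0.114
grasp_force: 30.0
```

>>> apply_moves([
  {"fingers": 60, "x": 0, "y": 0, "z": 0, "roll": 0},
  {"fingers": 60, "x": 0, "y": 0, "z": 0, "roll": 0},
  {"fingers": 60, "x": 0, "y": 0, "z": 0, "roll": 0},
  {"fingers": 60, "x": 0, "y": 0, "z": 0, "roll": 0},
  {"fingers": 0, "x": 0, "y": 0, "z": -15, "roll": 0},
  {"fingers": 0, "x": 0, "y": 0, "z": -25, "roll": 0},
  {"fingers": 0, "x": 0, "y": 0, "z": -5, "roll": -0.1167},
  {"fingers": 0, "x": 0, "y": 0, "z": -5, "roll": -0.1167},
  {"fingers": 0, "x": 0, "y": 0, "z": -5, "roll": -0.1167},
  {"fingers": 0, "x": 0, "y": 0, "z": -5, "roll": -0.1167},
  {"fingers": 0, "x": 0, "y": 0, "z": -5, "roll": -0.1167},
  {"fingers": 0, "x": 0, "y": 0, "z": -5, "roll": -0.1167},
  {"fingers": 0, "x": 0, "y": 0, "z": -5, "roll": -0.1167},
  {"fingers": 0, "x": 0, "y": 0, "z": -5, "roll": -0.1167},
  {"fingers": 0, "x": 0, "y": 0, "z": -5, "roll": -0.1167},
  {"fingers": 0, "x": 0, "y": 0, "z": -5, "roll": -0.1167},
  {"fingers": 0, "x": 0, "y": 0, "z": -5, "roll": -0.1167},
  {"fingers": 0, "x": 0, "y": 0, "z": -5, "roll": -0.1167},
])

```text
time: 9.72
tcp_pos: [599.4, 151.3, 127.5]
eef_rot: [3.14, 0.0, 1.535]
force: [-0.0, -0.3, -0.7]
width: 0.996
grasp_force: 0.0
```

>>> apply_moves([
  {"fingers": 0, "x": -31.1, "y": -20.9, "z": 0, "roll": 0},
  {"fingers": 0, "x": -31.1, "y": -20.9, "z": 0, "roll": 0},
  {"fingers": 0, "x": -31.1, "y": -20.9, "z": 0, "roll": 0},
  {"fingers": 0, "x": -31.1, "y": -20.9, "z": 0, "roll": 0},
  {"fingers": 0, "x": -31.1, "y": -20.9, "z": 0, "roll": 0},
  {"fingers": 0, "x": -31.1, "y": -20.9, "z": 0, "roll": 0},
  {"fingers": 0, "x": -31.1, "y": -20.9, "z": 0, "roll": 0},
  {"fingers": 0, "x": 0, "y": 0, "z": 0, "roll": 0},
  {"fingers": 0, "x": 0, "y": 0, "z": 0, "roll": 0},
])

```text
time: 10.47
tcp_pos: [443.3, -61.8, 127.0]
eef_rot: [3.14, -0.001, 1.525]
force: [0.1, -0.6, 0.2]
width: 1.0
grasp_force: 0.0
```

```bash
python3 - <<'E'
from h import *
c,im=snap("wrist","w3"); s=manip.read_state(); print(s["joint_pos"].round(2),s["tcp_pos"],s["eef_rot"])
for u,r in blobs(c,im,[6]): print(u,r)
E
```

```text
[-0.38  0.23  0.49  2.18 -0.16  0.76  0.17] [444.5496111  -60.38226367 127.00178892] [ 3.13947304e+00 -6.61110607e-04  1.52811086e+00]
[285. 129.] {6: (446.5, 9.6, 65.0, 29.7, 1.524)}
[476. 114.] {6: (619.9, 5.0, 223.8, 106.5, -1.443)}
```

View pics/w3.png

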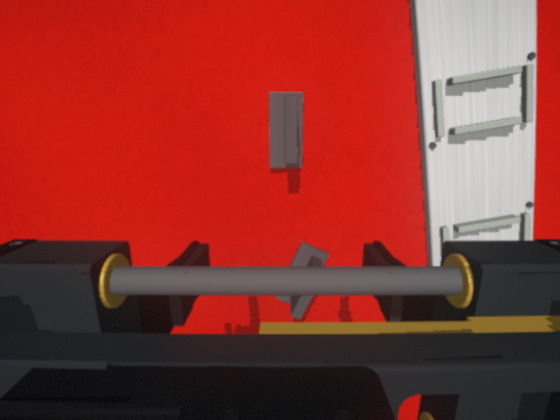

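Picture: second carrier at (285,129), web on the right (ledge toward base); the third, turned, at (303,280).

>>> apply_moves([
  {"fingers": 130, "x": 35, "y": 1.5, "z": 0, "roll": 0},
  {"fingers": 130, "x": 35, "y": 1.5, "z": 0, "roll": 0},
  {"fingers": 130, "x": 0, "y": 0, "z": 32, "roll": 0},
  {"fingers": 130, "x": 0, "y": 0, "z": 32, "roll": 0},
  {"fingers": 130, "x": 0, "y": 0, "z": 32, "roll": 0},
  {"fingers": 130, "x": 0, "y": 0, "z": 16.5, "roll": 0},
  {"fingers": 130, "x": 0, "y": 0, "z": 0, "roll": 0},
  {"fingers": 255, "x": 0, "y": 0, "z": 0, "roll": 0},
  {"fingers": 255, "x": 0, "y": 0, "z": 0, "roll": 0},
  {"fingers": 255, "x": 0, "y": 0, "z": 0, "roll": 0},
  {"fingers": 255, "x": 0, "y": 0, "z": 0, "roll": 0},
  {"fingers": 255, "x": 0, "y": 0, "z": 0, "roll": 0},
  {"fingers": 255, "x": 0, "y": 0, "z": 0, "roll": 0},
  {"fingers": 255, "x": 0, "y": 0, "z": 0, "roll": 0},
  {"fingers": 255, "x": 0, "y": 0, "z": 0, "roll": 0},
  {"fingers": 255, "x": 0, "y": 0, "z": 0, "roll": 0},
])

```text
time: 11.85
tcp_pos: [450.4, 10.1, 14.2]
eef_rot: [3.141, -0.001, 1.53]
force: [0.5, 0.3, 7.3]
width: 0.117
grasp_force: 30.0
```

>>> apply_moves([
  {"fingers": 255, "x": 0, "y": 0, "z": -6, "roll": 0},
  {"fingers": 255, "x": 0, "y": 0, "z": -6, "roll": 0.1167},
  {"fingers": 255, "x": 0, "y": 0, "z": -6, "roll": 0.1167},
  {"fingers": 255, "x": 0, "y": 0, "z": -6, "roll": 0.1167},
  {"fingers": 255, "x": 0, "y": 0, "z": -6, "roll": 0.1167},
  {"fingers": 255, "x": 0, "y": 0, "z": -6, "roll": 0.1167},
  {"fingers": 255, "x": 0, "y": 0, "z": -6, "roll": 0.1167},
  {"fingers": 255, "x": 0, "y": 0, "z": -6, "roll": 0.1167},
  {"fingers": 255, "x": 0, "y": 0, "z": -6, "roll": 0.1167},
  {"fingers": 255, "x": 0, "y": 0, "z": -6, "roll": 0.1167},
  {"fingers": 255, "x": 0, "y": 0, "z": -6, "roll": 0.1167},
  {"fingers": 255, "x": 0, "y": 0, "z": -6, "roll": 0.1167},
  {"fingers": 255, "x": 0, "y": 0, "z": -6, "roll": 0.1167},
  {"fingers": 255, "x": 33.2, "y": 1.7, "z": 0, "roll": 0},
  {"fingers": 255, "x": 33.2, "y": 1.7, "z": 0, "roll": 0},
  {"fingers": 255, "x": 33.2, "y": 1.7, "z": 0, "roll": 0},
  {"fingers": 255, "x": 33.2, "y": 1.7, "z": 0, "roll": 0},
  {"fingers": 255, "x": 33.2, "y": 1.7, "z": 0, "roll": 0},
  {"fingers": 255, "x": 0, "y": 0, "z": 0, "roll": 0},
  {"fingers": 255, "x": 0, "y": 0, "z": 0, "roll": 0},
])

```text
time: 13.52
tcp_pos: [616.4, 23.1, 91.0]
eef_rot: [3.141, 0.001, 0.131]
force: [-0.6, -0.4, -1.1]
width: 0.107
grasp_force: 30.0
```

>>> apply_moves([
  {"fingers": 255, "x": 0, "y": 0, "z": 24, "roll": 0},
  {"fingers": 255, "x": 0, "y": 0, "z": 22, "roll": 0},
  {"fingers": 255, "x": 0, "y": 0, "z": 4, "roll": 0},
  {"fingers": 255, "x": 0, "y": 0, "z": 3, "roll": 0},
  {"fingers": 255, "x": 0, "y": 0, "z": 3, "roll": 0},
  {"fingers": 255, "x": 0, "y": 0, "z": 2, "roll": 0},
  {"fingers": 255, "x": 0, "y": 0, "z": 2, "roll": 0},
  {"fingers": 255, "x": 0, "y": 0, "z": 2, "roll": 0},
  {"fingers": 255, "x": 0, "y": 0, "z": 2, "roll": 0},
  {"fingers": 255, "x": 0, "y": 0, "z": 1, "roll": 0},
  {"fingers": 255, "x": 0, "y": 0, "z": 0.5, "roll": 0},
  {"fingers": 255, "x": 0, "y": 0, "z": 0, "roll": 0},
  {"fingers": 255, "x": 0, "y": 0, "z": 0, "roll": 0},
])

```text
time: 14.6
tcp_pos: [615.6, 23.1, 26.2]
eef_rot: [-3.141, 0.0, 0.13]
force: [-2.1, -0.4, 1.3]
width: 0.109
grasp_force: 30.0
```

>>> apply_moves([
  {"fingers": 60, "x": 0, "y": 0, "z": 0, "roll": 0},
  {"fingers": 60, "x": 0, "y": 0, "z": 0, "roll": 0},
  {"fingers": 60, "x": 0, "y": 0, "z": 0, "roll": 0},
  {"fingers": 60, "x": 0, "y": 0, "z": 0, "roll": 0},
  {"fingers": 60, "x": 0, "y": 0, "z": -15, "roll": 0},
  {"fingers": 60, "x": 0, "y": 0, "z": -25, "roll": 0},
  {"fingers": 130, "x": 0, "y": 0, "z": -6, "roll": -0.1123},
  {"fingers": 130, "x": 0, "y": 0, "z": -6, "roll": -0.1123},
  {"fingers": 130, "x": 0, "y": 0, "z": -6, "roll": -0.1123},
  {"fingers": 130, "x": 0, "y": 0, "z": -6, "roll": -0.1123},
  {"fingers": 130, "x": 0, "y": 0, "z": -6, "roll": -0.1123},
  {"fingers": 130, "x": 0, "y": 0, "z": -6, "roll": -0.1123},
  {"fingers": 130, "x": 0, "y": 0, "z": -6, "roll": -0.1123},
  {"fingers": 130, "x": 0, "y": 0, "z": -6, "roll": -0.1123},
  {"fingers": 130, "x": 0, "y": 0, "z": -6, "roll": -0.1123},
  {"fingers": 130, "x": 0, "y": 0, "z": -6, "roll": -0.1123},
])

```text
time: 15.93
tcp_pos: [615.9, 22.6, 127.6]
eef_rot: [3.14, -0.0, 1.258]
force: [-0.6, 0.4, 0.1]
width: 0.488
grasp_force: 0.0
```

>>> apply_moves([
  {"fingers": 130, "x": -32.9, "y": -13.2, "z": 0, "roll": 0},
  {"fingers": 130, "x": -32.9, "y": -13.2, "z": 0, "roll": 0},
  {"fingers": 130, "x": -32.9, "y": -13.2, "z": 0, "roll": 0},
  {"fingers": 130, "x": -32.9, "y": -13.2, "z": 0, "roll": 0},
  {"fingers": 130, "x": -32.9, "y": -13.2, "z": 0, "roll": 0},
  {"fingers": 130, "x": -32.9, "y": -13.2, "z": 0, "roll": 0},
  {"fingers": 130, "x": -32.9, "y": -13.2, "z": 0, "roll": 0},
  {"fingers": 130, "x": 0, "y": 0, "z": 0, "roll": 0},
  {"fingers": 130, "x": 0, "y": 0, "z": 0, "roll": 0},
  {"fingers": 130, "x": 0, "y": 0, "z": 0, "roll": 0},
])

```text
time: 16.77
tcp_pos: [456.6, -166.8, 126.9]
eef_rot: [3.14, -0.001, 1.252]
force: [0.4, 0.0, -1.2]
width: 0.489
grasp_force: 0.0
```

```bash
python3 - <<'E'
from h import *
c,im=snap("wrist","w4"); s=manip.read_state(); print(s["joint_pos"].round(2),s["tcp_pos"],s["eef_rot"])
for u,r in blobs(c,im,[6]): print(u,r)
E
```

```text
[-0.22  0.31  0.59  2.1  -0.24  0.79  0.2 ] [ 456.93183598 -166.19580051  126.61531283] [ 3.14026977e+00 -5.71697697e-04  1.25410678e+00]
[273. 174.] {6: (455.2, -133.5, 67.2, 29.6, 1.092)}
[443.  59.] {6: (630.6, -79.3, 133.9, 105.7, -1.443)}
```

View pics/w4.png

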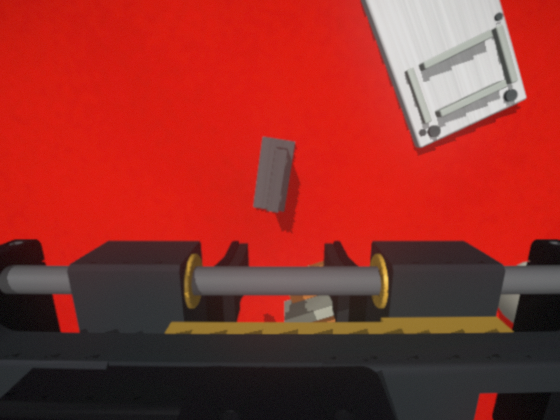

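The third carrier was knocked; it is now at (273,174) → (455,−133), yaw 1.09, web still on the right. Grasping it there.

>>> apply_moves([
  {"fingers": 130, "x": 30.4, "y": -7.8, "z": 0, "roll": 0},
  {"fingers": 130, "x": 0, "y": 0, "z": 12, "roll": 0.0805},
  {"fingers": 130, "x": 0, "y": 0, "z": 20, "roll": 0.0805},
  {"fingers": 130, "x": 0, "y": 0, "z": 32, "roll": 0},
  {"fingers": 130, "x": 0, "y": 0, "z": 32, "roll": 0},
  {"fingers": 130, "x": 0, "y": 0, "z": 16, "roll": 0},
  {"fingers": 130, "x": 0, "y": 0, "z": 0, "roll": 0},
  {"fingers": 255, "x": 0, "y": 0, "z": 0, "roll": 0},
  {"fingers": 255, "x": 0, "y": 0, "z": 0, "roll": 0},
  {"fingers": 255, "x": 0, "y": 0, "z": 0, "roll": 0},
  {"fingers": 255, "x": 0, "y": 0, "z": 0, "roll": 0},
  {"fingers": 255, "x": 0, "y": 0, "z": 0, "roll": 0},
  {"fingers": 255, "x": 0, "y": 0, "z": 0, "roll": 0},
  {"fingers": 255, "x": 0, "y": 0, "z": 0, "roll": 0},
  {"fingers": 255, "x": 0, "y": 0, "z": 0, "roll": 0},
  {"fingers": 255, "x": 0, "y": 0, "z": 0, "roll": 0},
])

```text
time: 18.15
tcp_pos: [458.5, -135.5, 14.7]
eef_rot: [3.141, -0.001, 1.092]
force: [-0.3, 0.0, 6.5]
width: 0.111
grasp_force: 30.0
```

>>> apply_moves([
  {"fingers": 255, "x": 0, "y": 0, "z": -6, "roll": 0},
  {"fingers": 255, "x": 0, "y": 0, "z": -8, "roll": 0.1071},
  {"fingers": 255, "x": 0, "y": 0, "z": -8, "roll": 0.1071},
  {"fingers": 255, "x": 0, "y": 0, "z": -8, "roll": 0.1071},
  {"fingers": 255, "x": 0, "y": 0, "z": -8, "roll": 0.1071},
  {"fingers": 255, "x": 0, "y": 0, "z": -8, "roll": 0.1071},
  {"fingers": 255, "x": 0, "y": 0, "z": -8, "roll": 0.1071},
  {"fingers": 255, "x": 0, "y": 0, "z": -8, "roll": 0.1071},
  {"fingers": 255, "x": 0, "y": 0, "z": -8, "roll": 0.1071},
  {"fingers": 255, "x": 0, "y": 0, "z": -8, "roll": 0.1071},
  {"fingers": 255, "x": 35.2, "y": -1.3, "z": 0, "roll": 0},
  {"fingers": 255, "x": 35.2, "y": -1.3, "z": 0, "roll": 0},
  {"fingers": 255, "x": 35.2, "y": -1.3, "z": 0, "roll": 0},
  {"fingers": 255, "x": 35.2, "y": -1.3, "z": 0, "roll": 0},
  {"fingers": 255, "x": 35.2, "y": -1.3, "z": 0, "roll": 0},
  {"fingers": 255, "x": 0, "y": 0, "z": 0, "roll": 0},
  {"fingers": 255, "x": 0, "y": 0, "z": 24, "roll": 0},
  {"fingers": 255, "x": 0, "y": 0, "z": 18, "roll": 0},
  {"fingers": 255, "x": 0, "y": 0, "z": 0, "roll": 0},
  {"fingers": 255, "x": 0, "y": 0, "z": 0, "roll": 0},
])

```text
time: 19.82
tcp_pos: [630.3, -106.3, 49.0]
eef_rot: [-3.141, 0.003, 0.128]
force: [-0.2, -0.5, -1.8]
width: 0.11
grasp_force: 30.0
```

```bash
python3 - <<'E'
from h import *
s=manip.read_state(); print(s["tcp_pos"],s["qvel"].round(3),s["joint_pos"])
E
```

```text
[ 630.29347252 -106.33548548   49.04104956] [-0.003 -0.03   0.028 -0.03  -0.001 -0.006 -0.   ] [-0.41341205  0.7216655   0.76039075  1.79906932 -0.62904387  0.88411047
 -0.80253832]
```

>>> apply_moves([
  {"fingers": 255, "x": 0, "y": 0, "z": 4, "roll": 0},
  {"fingers": 255, "x": 0, "y": 0, "z": 0, "roll": 0},
])

```text
time: 19.98
tcp_pos: [631.9, -106.8, 46.7]
eef_rot: [3.141, -0.001, 0.128]
force: [-0.3, 0.7, -2.0]
width: 0.113
grasp_force: 30.0
```

>>> apply_moves([
  {"fingers": 255, "x": 0.3, "y": -0.5, "z": 4, "roll": 0},
  {"fingers": 255, "x": 0, "y": 0, "z": 3, "roll": 0},
  {"fingers": 255, "x": 0, "y": 0, "z": 3, "roll": 0},
  {"fingers": 255, "x": 0, "y": 0, "z": 2, "roll": 0},
  {"fingers": 255, "x": 0, "y": 0, "z": 2, "roll": 0},
  {"fingers": 255, "x": 0, "y": 0, "z": 2, "roll": 0},
  {"fingers": 255, "x": 0, "y": 0, "z": 2, "roll": 0},
  {"fingers": 255, "x": 0, "y": 0, "z": 1, "roll": 0},
  {"fingers": 255, "x": 0, "y": 0, "z": 0.8, "roll": 0},
  {"fingers": 255, "x": 0, "y": 0, "z": 0, "roll": 0},
  {"fingers": 255, "x": 0, "y": 0, "z": 0, "roll": 0},
])

```text
time: 20.9
tcp_pos: [631.8, -106.1, 26.8]
eef_rot: [-3.141, 0.0, 0.128]
force: [-2.4, 1.5, 4.8]
width: 0.112
grasp_force: 30.0
```

>>> apply_moves([
  {"fingers": 60, "x": 0, "y": 0, "z": 0, "roll": 0},
  {"fingers": 60, "x": 0, "y": 0, "z": 0, "roll": 0},
  {"fingers": 60, "x": 0, "y": 0, "z": 0, "roll": 0},
  {"fingers": 60, "x": 0, "y": 0, "z": 0, "roll": 0},
  {"fingers": 60, "x": 0, "y": 0, "z": -15, "roll": 0},
  {"fingers": 60, "x": 0, "y": 0, "z": -25, "roll": 0},
  {"fingers": 0, "x": 0, "y": 0, "z": -6, "roll": -0.12},
  {"fingers": 0, "x": 0, "y": 0, "z": -6, "roll": -0.12},
  {"fingers": 0, "x": 0, "y": 0, "z": -6, "roll": -0.12},
  {"fingers": 0, "x": 0, "y": 0, "z": -6, "roll": -0.12},
  {"fingers": 0, "x": 0, "y": 0, "z": -6, "roll": -0.12},
  {"fingers": 0, "x": 0, "y": 0, "z": -6, "roll": -0.12},
  {"fingers": 0, "x": 0, "y": 0, "z": -6, "roll": -0.12},
  {"fingers": 0, "x": 0, "y": 0, "z": -6, "roll": -0.12},
  {"fingers": 0, "x": 0, "y": 0, "z": -6, "roll": -0.12},
  {"fingers": 0, "x": 0, "y": 0, "z": -6, "roll": -0.12},
  {"fingers": 0, "x": 0, "y": 0, "z": -6, "roll": -0.12},
  {"fingers": 0, "x": 0, "y": 0, "z": -6, "roll": -0.12},
])

```text
time: 22.4
tcp_pos: [632.1, -106.7, 139.7]
eef_rot: [3.14, 0.001, 1.573]
force: [-0.7, -0.3, 0.8]
width: 1.001
grasp_force: 0.0
```

>>> apply_moves([
  {"fingers": 0, "x": -34.1, "y": -22, "z": 0, "roll": 0},
  {"fingers": 0, "x": -34.1, "y": -22, "z": 0, "roll": 0},
  {"fingers": 0, "x": -34.1, "y": -22, "z": 0, "roll": 0},
  {"fingers": 0, "x": -34.1, "y": -22, "z": 0, "roll": 0},
  {"fingers": 0, "x": -34.1, "y": -22, "z": 0, "roll": 0},
  {"fingers": 0, "x": -34.1, "y": -22, "z": 0, "roll": 0},
  {"fingers": 0, "x": -34.1, "y": -22, "z": 0, "roll": 0},
  {"fingers": 0, "x": -34.1, "y": -22, "z": 0, "roll": 0},
  {"fingers": 0, "x": 0, "y": 0, "z": 0, "roll": 0},
  {"fingers": 0, "x": 0, "y": 0, "z": 0, "roll": 0},
  {"fingers": 0, "x": 0, "y": 0, "z": 0, "roll": 0},
])

```text
time: 23.32
tcp_pos: [455.4, -378.4, 138.9]
eef_rot: [3.141, -0.0, 1.567]
force: [0.6, 0.2, 0.4]
width: 0.997
grasp_force: 0.0
```

```bash
python3 - <<'E'
from h import *
c,im=snap("wrist","w5"); s=manip.read_state(); print(s["joint_pos"].round(2),s["tcp_pos"],s["eef_rot"])
E
```

```text
[ 0.24  0.45  0.51  1.85 -0.27  0.91  0.87] [ 456.11882405 -377.3451147   138.59823099] [ 3.14074947e+00 -5.40190052e-04  1.56945368e+00]
```

View pics/w5.png

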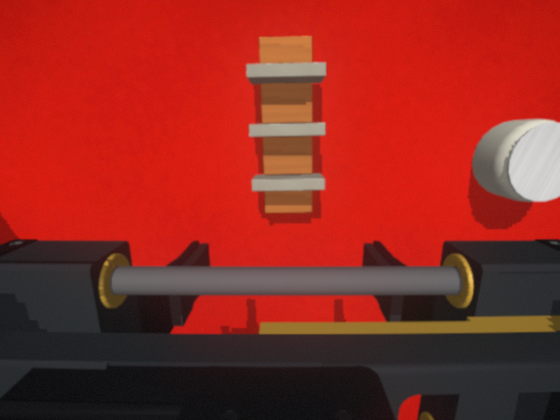

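Rack with three light grey stones at (286,70), (287,130), (289,183); tin at right (535,160). Measuring the stone tops at z=44.

```bash
python3 - <<'E'
from h import *
c,im=load("w5"); hsv=cv2.cvtColor(im,cv2.COLOR_BGR2HSV)
m=((hsv[...,1]<70)&(hsv[...,2]>60)).astype(np.uint8); m[235:]=0; m[:,400:]=0
for k in cv2.findContours(m,cv2.RETR_EXTERNAL,cv2.CHAIN_APPROX_NONE)[0]:
    if cv2.contourArea(k)<100: continue
    P=onz(c,k.reshape(-1,2),44)[:,:2].astype(np.float32); r=cv2.minAreaRect(P); print(r, P.min(0),P.max(0)); 
    u=k.reshape(-1,2); col=im[u[:,1].min()-2:u[:,1].max()+3,287,:].mean(1); print(u[:,1].min()-2,col.round())
print(ray(c,[(280,200)])[0])
E
```

```text
((457.03704833984375, -349.679443359375), (59.955223083496094, 12.968527793884277), 1.4552985429763794) [ 427.0151 -356.1564] [ 487.14816 -342.62802]
172 [119. 108.  94. 101. 116. 122. 133. 151. 164. 164. 165. 165. 165. 164.
 163. 162. 162. 152. 127.  98.  92.]
((456.6988830566406, -306.02886962890625), (9.4298734664917, 60.26145553588867), 89.80040740966797) [ 426.55206 -310.80313] [ 486.8185  -301.28876]
121 [116. 107. 123. 155. 164. 165. 164. 165. 164. 164. 162. 162. 162. 156.
 135.  99.  81.]
((456.0348815917969, -262.1742858886719), (60.804100036621094, 10.82259750366211), 0.9703322052955627) [ 425.66415 -267.41373] [ 486.45667 -256.55127]
61 [125. 134. 150. 159. 162. 162. 162. 162. 161. 163. 162. 162. 160. 158.
 150. 114.  84.  71.  70.  69.]
[ 455.63488558 -309.93815974  301.87094242]
```

>>> apply_moves([
  {"fingers": 0, "x": 26.3, "y": 0.9, "z": 0, "roll": -0.014},
  {"fingers": 0, "x": 0, "y": 0, "z": 32, "roll": 0},
  {"fingers": 0, "x": 0, "y": 0, "z": 32, "roll": 0},
  {"fingers": 0, "x": 0, "y": 0, "z": 32, "roll": 0},
  {"fingers": 0, "x": 0, "y": 0, "z": 16, "roll": 0},
  {"fingers": 0, "x": 0, "y": 0, "z": 7.6, "roll": 0},
  {"fingers": 0, "x": 0, "y": 0, "z": 0, "roll": 0},
  {"fingers": 255, "x": 0, "y": 0, "z": 0, "roll": 0},
  {"fingers": 255, "x": 0, "y": 0, "z": 0, "roll": 0},
  {"fingers": 255, "x": 0, "y": 0, "z": 0, "roll": 0},
  {"fingers": 255, "x": 0, "y": 0, "z": 0, "roll": 0},
  {"fingers": 255, "x": 0, "y": 0, "z": 0, "roll": 0},
  {"fingers": 255, "x": 0, "y": 0, "z": 0, "roll": 0},
  {"fingers": 255, "x": 0, "y": 0, "z": 0, "roll": 0},
  {"fingers": 255, "x": 0, "y": 0, "z": 0, "roll": 0},
], squeeze=20)

```text
time: 24.62
tcp_pos: [456.7, -352.4, 19.5]
eef_rot: [3.14, 0.0, 1.582]
force: [-0.1, 1.1, 6.4]
width: 0.71
grasp_force: 20.0
```

>>> apply_moves([
  {"fingers": 255, "x": 0, "y": 0, "z": -15, "roll": 0},
  {"fingers": 255, "x": 0, "y": 0, "z": -35, "roll": 0},
  {"fingers": 255, "x": 0, "y": 0, "z": -40, "roll": 0},
  {"fingers": 255, "x": 0, "y": 0, "z": 0, "roll": -0.116},
  {"fingers": 255, "x": 29.3, "y": 25.6, "z": 0, "roll": 0},
  {"fingers": 255, "x": 29.3, "y": 25.6, "z": 0, "roll": 0},
  {"fingers": 255, "x": 29.3, "y": 25.6, "z": 0, "roll": 0},
  {"fingers": 255, "x": 29.3, "y": 25.6, "z": 0, "roll": 0},
  {"fingers": 255, "x": 29.3, "y": 25.6, "z": 0, "roll": 0},
  {"fingers": 255, "x": 29.3, "y": 25.6, "z": 0, "roll": 0},
  {"fingers": 255, "x": 29.3, "y": 25.6, "z": 0, "roll": 0},
  {"fingers": 255, "x": 29.3, "y": 25.6, "z": 0, "roll": 0},
  {"fingers": 255, "x": 0, "y": 0, "z": 0, "roll": 0},
  {"fingers": 255, "x": 0, "y": 0, "z": 0, "roll": 0},
  {"fingers": 255, "x": 0, "y": 0, "z": 0, "roll": 0},
])

```text
time: 25.87
tcp_pos: [628.9, -94.0, 108.1]
eef_rot: [-3.14, 0.001, 1.698]
force: [-0.3, -1.7, -0.8]
width: 0.71
grasp_force: 20.0
```

```bash
python3 - <<'E'
from h import *
c,im=snap("wrist","w6"); s=manip.read_state(); print(s["joint_pos"].round(2),s["tcp_pos"],s["eef_rot"],s["width"])
cv2.imwrite("pics/w6.png",im)
# where the carriers' web tops should show: project the expected outlines for the two others
u=0.128; fx=np.array([np.cos(u),np.sin(u)]); fy=np.array([-np.sin(u),np.cos(u)])
for b in ((598.4,155.8),(615.1,27.1)):
    P=[np.r_[np.array(b)+a*fx+w*fy,52] for a,w in ((-26,-9),(26,-9),(26,1),(-26,1))]; print(proj(c,P).round().tolist())
E
```

```text
[-0.22  0.55  0.43  1.76 -0.28  0.9   0.45] [628.54017884 -95.10532425 108.32163912] [-3.14031704e+00  7.12280897e-04  1.69615173e+00] 0.7037678837162383
[[243.0, -176.0], [334.0, -176.0], [334.0, -196.0], [243.0, -196.0]]
[[249.0, 65.0], [328.0, 64.0], [329.0, 48.0], [249.0, 48.0]]
```

View pics/w6.png

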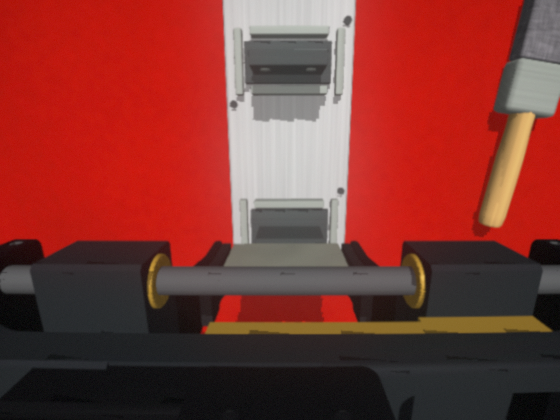

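The middle carrier shows at (288,60), sitting in its bay. The near bay is at (288,220) behind the held grey stone, which is at rows 243–265. Lowering.

>>> apply_moves([
  {"fingers": 255, "x": 1, "y": 1.4, "z": 20, "roll": 0},
  {"fingers": 255, "x": 0, "y": 0, "z": 25, "roll": 0},
  {"fingers": 255, "x": 0, "y": 0, "z": 15, "roll": 0},
  {"fingers": 255, "x": 0, "y": 0, "z": 7, "roll": 0},
  {"fingers": 255, "x": 0, "y": 0, "z": 4, "roll": 0},
  {"fingers": 255, "x": 0, "y": 0, "z": 3, "roll": 0},
  {"fingers": 255, "x": 0, "y": 0, "z": 2, "roll": 0},
  {"fingers": 255, "x": 0, "y": 0, "z": 1, "roll": 0},
  {"fingers": 255, "x": 0, "y": 0, "z": 0, "roll": 0},
  {"fingers": 255, "x": 0, "y": 0, "z": 0, "roll": 0},
])

```text
time: 26.75
tcp_pos: [631.2, -92.5, 32.3]
eef_rot: [3.14, 0.0, 1.698]
force: [0.1, -0.4, -0.4]
width: 0.707
grasp_force: 20.0
```

>>> apply_moves([
  {"fingers": 255, "x": 0, "y": -0.5, "z": 2, "roll": 0},
  {"fingers": 255, "x": 0, "y": 0, "z": 1.5, "roll": 0},
  {"fingers": 255, "x": 0, "y": 0, "z": 1, "roll": 0},
  {"fingers": 255, "x": 0, "y": 0, "z": 0, "roll": 0},
  {"fingers": 255, "x": -1, "y": 0, "z": 0, "roll": 0},
  {"fingers": 255, "x": -1, "y": 0, "z": 0, "roll": 0},
  {"fingers": 255, "x": -1, "y": 0, "z": 0, "roll": 0},
  {"fingers": 255, "x": -1, "y": 0, "z": 0, "roll": 0},
  {"fingers": 255, "x": 0, "y": 0, "z": 0, "roll": 0},
  {"fingers": 255, "x": 0, "y": 0, "z": 0, "roll": 0},
])

```text
time: 27.58
tcp_pos: [631.4, -95.8, 27.5]
eef_rot: [3.14, -0.001, 1.698]
force: [-1.0, 2.1, 4.5]
width: 0.707
grasp_force: 20.0
```

>>> apply_moves([
  {"fingers": 255, "x": -1, "y": 0, "z": 0, "roll": 0},
  {"fingers": 255, "x": -1, "y": 0, "z": 0, "roll": 0},
  {"fingers": 255, "x": 0, "y": 0, "z": 0, "roll": 0},
  {"fingers": 255, "x": 0, "y": 0, "z": 0, "roll": 0},
])

```text
time: 27.92
tcp_pos: [631.7, -97.4, 27.5]
eef_rot: [3.14, -0.001, 1.699]
force: [-0.3, 3.1, 4.9]
width: 0.713
grasp_force: 20.0
```

>>> apply_moves([
  {"fingers": 255, "x": -1, "y": 0, "z": 0, "roll": 0},
  {"fingers": 255, "x": -1, "y": 0, "z": 0, "roll": 0},
  {"fingers": 255, "x": 0, "y": 0, "z": 0, "roll": 0},
  {"fingers": 255, "x": 0, "y": 0, "z": 0, "roll": 0},
])

```text
time: 28.25
tcp_pos: [631.9, -98.4, 27.5]
eef_rot: [3.141, -0.003, 1.699]
force: [-0.5, 4.8, 7.5]
width: 0.71
grasp_force: 20.0
```

>>> apply_moves([
  {"fingers": 0, "x": 0, "y": 0, "z": 0, "roll": 0},
  {"fingers": 0, "x": 0, "y": 0, "z": 0, "roll": 0},
  {"fingers": 0, "x": 0, "y": 0, "z": 0, "roll": 0},
  {"fingers": 0, "x": 0, "y": 0, "z": 0, "roll": 0},
  {"fingers": 0, "x": 0, "y": 0, "z": -20, "roll": 0},
  {"fingers": 0, "x": 0, "y": 0, "z": -35, "roll": 0},
  {"fingers": 0, "x": 0, "y": 0, "z": -35, "roll": 0},
  {"fingers": 0, "x": -26.2, "y": -28.6, "z": 0, "roll": 0},
  {"fingers": 0, "x": -26.2, "y": -28.6, "z": 0, "roll": 0},
  {"fingers": 0, "x": -26.2, "y": -28.6, "z": 0, "roll": 0},
  {"fingers": 0, "x": -26.2, "y": -28.6, "z": 0, "roll": 0},
  {"fingers": 0, "x": -26.2, "y": -28.6, "z": 0, "roll": 0},
  {"fingers": 0, "x": -26.2, "y": -28.6, "z": 0, "roll": 0},
  {"fingers": 0, "x": -26.2, "y": -28.6, "z": 0, "roll": 0},
  {"fingers": 0, "x": 0, "y": 0, "z": 0, "roll": 0.116},
  {"fingers": 0, "x": 0, "y": 0, "z": 0, "roll": 0},
  {"fingers": 0, "x": 0, "y": 0, "z": 0, "roll": 0},
])

```text
time: 29.67
tcp_pos: [456.0, -307.8, 117.0]
eef_rot: [3.142, -0.0, 1.584]
force: [0.1, 0.1, -0.2]
width: 0.998
grasp_force: 0.0
```

>>> apply_moves([
  {"fingers": 0, "x": 1.3, "y": 0.5, "z": 32, "roll": 0},
  {"fingers": 0, "x": 0, "y": 0, "z": 32, "roll": 0},
  {"fingers": 0, "x": 0, "y": 0, "z": 24, "roll": 0},
  {"fingers": 0, "x": 0, "y": 0, "z": 9.5, "roll": 0},
  {"fingers": 0, "x": 0, "y": 0, "z": 0, "roll": 0},
  {"fingers": 255, "x": 0, "y": 0, "z": 0, "roll": 0},
  {"fingers": 255, "x": 0, "y": 0, "z": 0, "roll": 0},
  {"fingers": 255, "x": 0, "y": 0, "z": 0, "roll": 0},
  {"fingers": 255, "x": 0, "y": 0, "z": 0, "roll": 0},
  {"fingers": 255, "x": 0, "y": 0, "z": 0, "roll": 0},
  {"fingers": 255, "x": 0, "y": 0, "z": 0, "roll": 0},
  {"fingers": 255, "x": 0, "y": 0, "z": 0, "roll": 0},
  {"fingers": 255, "x": 0, "y": 0, "z": 0, "roll": 0},
])

```text
time: 30.75
tcp_pos: [457.1, -306.7, 20.6]
eef_rot: [3.14, 0.0, 1.582]
force: [-1.2, 1.2, 5.9]
width: 0.709
grasp_force: 20.0
```

>>> apply_moves([
  {"fingers": 255, "x": 0, "y": 0, "z": -15, "roll": 0},
  {"fingers": 255, "x": 0, "y": 0, "z": -35, "roll": 0},
  {"fingers": 255, "x": 0, "y": 0, "z": -40, "roll": 0},
  {"fingers": 255, "x": 0, "y": 0, "z": 0, "roll": -0.116},
  {"fingers": 255, "x": 32, "y": 20, "z": 0, "roll": 0},
  {"fingers": 255, "x": 32, "y": 20, "z": 0, "roll": 0},
  {"fingers": 255, "x": 32, "y": 20, "z": 0, "roll": 0},
  {"fingers": 255, "x": 32, "y": 20, "z": 0, "roll": 0},
  {"fingers": 255, "x": 32, "y": 20, "z": 0, "roll": 0},
  {"fingers": 255, "x": 32, "y": 20, "z": 0, "roll": 0},
  {"fingers": 255, "x": 32, "y": 20, "z": 0, "roll": 0},
  {"fingers": 255, "x": 32, "y": 20, "z": 0, "roll": 0},
  {"fingers": 255, "x": 32, "y": 20, "z": 0, "roll": 0},
  {"fingers": 255, "x": 32, "y": 20, "z": 0, "roll": 0},
  {"fingers": 255, "x": 0, "y": 0, "z": 20, "roll": 0},
  {"fingers": 255, "x": 0, "y": 0, "z": 20, "roll": 0},
  {"fingers": 255, "x": 0, "y": 0, "z": 0, "roll": 0},
  {"fingers": 255, "x": 0, "y": 0, "z": 0, "roll": 0},
  {"fingers": 255, "x": 0, "y": 0, "z": 0, "roll": 0},
])

```text
time: 32.33
tcp_pos: [614.7, 35.5, 70.4]
eef_rot: [3.141, 0.0, 1.697]
force: [-0.3, -0.5, -0.7]
width: 0.712
grasp_force: 20.0
```

>>> apply_moves([
  {"fingers": 255, "x": 0.5, "y": -0.6, "z": 18, "roll": 0},
  {"fingers": 255, "x": 0, "y": 0, "z": 10, "roll": 0},
  {"fingers": 255, "x": 0, "y": 0, "z": 5, "roll": 0},
  {"fingers": 255, "x": 0, "y": 0, "z": 4, "roll": 0},
  {"fingers": 255, "x": 0, "y": 0, "z": 2.5, "roll": 0},
  {"fingers": 255, "x": 0, "y": 0, "z": 1.5, "roll": 0},
  {"fingers": 255, "x": 0, "y": 0, "z": 0.5, "roll": 0},
  {"fingers": 255, "x": 0, "y": 0, "z": 0, "roll": 0},
  {"fingers": 255, "x": 0, "y": 0, "z": 0, "roll": 0},
])

```text
time: 33.08
tcp_pos: [613.9, 36.6, 28.6]
eef_rot: [3.141, 0.0, 1.698]
force: [-1.4, -0.2, 2.0]
width: 0.714
grasp_force: 20.0
```

>>> apply_moves([
  {"fingers": 255, "x": -1, "y": 0, "z": 0, "roll": 0},
  {"fingers": 255, "x": -1, "y": 0, "z": 0, "roll": 0},
  {"fingers": 255, "x": -1, "y": 0, "z": 0, "roll": 0},
  {"fingers": 255, "x": -1, "y": 0, "z": 0, "roll": 0},
  {"fingers": 255, "x": -1, "y": 0, "z": 0, "roll": 0},
  {"fingers": 255, "x": -1, "y": 0, "z": 0, "roll": 0},
  {"fingers": 255, "x": 0, "y": 0, "z": 0, "roll": 0},
  {"fingers": 255, "x": 0, "y": 0, "z": 0, "roll": 0},
  {"fingers": 255, "x": 0, "y": 0, "z": 0, "roll": 0},
])

```text
time: 33.83
tcp_pos: [615.0, 32.0, 28.6]
eef_rot: [3.14, -0.001, 1.699]
force: [0.1, 3.7, 4.7]
width: 0.711
grasp_force: 20.0
```

>>> apply_moves([
  {"fingers": 255, "x": -1, "y": 0, "z": 0, "roll": 0},
  {"fingers": 255, "x": -1, "y": 0, "z": 0, "roll": 0},
  {"fingers": 255, "x": -0.8, "y": 0, "z": 0, "roll": 0},
  {"fingers": 255, "x": 0, "y": 0, "z": 0, "roll": 0},
  {"fingers": 255, "x": 0, "y": 0, "z": 0, "roll": 0},
])

```text
time: 34.25
tcp_pos: [615.3, 30.1, 28.6]
eef_rot: [3.14, -0.003, 1.699]
force: [-0.8, 5.4, 6.3]
width: 0.711
grasp_force: 20.0
```

>>> apply_moves([
  {"fingers": 0, "x": 0, "y": 0, "z": 0, "roll": 0},
  {"fingers": 0, "x": 0, "y": 0, "z": 0, "roll": 0},
  {"fingers": 0, "x": 0, "y": 0, "z": 0, "roll": 0},
  {"fingers": 0, "x": 0, "y": 0, "z": 0, "roll": 0},
  {"fingers": 0, "x": 0, "y": 0, "z": -20, "roll": 0},
  {"fingers": 0, "x": 0, "y": 0, "z": -35, "roll": 0},
  {"fingers": 0, "x": 0, "y": 0, "z": -35, "roll": 0},
  {"fingers": 0, "x": -29.8, "y": -21.7, "z": 0, "roll": 0},
  {"fingers": 0, "x": -29.8, "y": -21.7, "z": 0, "roll": 0},
  {"fingers": 0, "x": -29.8, "y": -21.7, "z": 0, "roll": 0},
  {"fingers": 0, "x": -29.8, "y": -21.7, "z": 0, "roll": 0},
  {"fingers": 0, "x": -29.8, "y": -21.7, "z": 0, "roll": 0},
  {"fingers": 0, "x": -29.8, "y": -21.7, "z": 0, "roll": 0},
  {"fingers": 0, "x": -29.8, "y": -21.7, "z": 0, "roll": 0},
  {"fingers": 0, "x": -29.8, "y": -21.7, "z": 0, "roll": 0},
  {"fingers": 0, "x": -29.8, "y": -21.7, "z": 0, "roll": 0},
  {"fingers": 0, "x": 0, "y": 0, "z": 0, "roll": 0.116},
  {"fingers": 0, "x": 0, "y": 0, "z": 0, "roll": 0},
  {"fingers": 0, "x": 0, "y": 0, "z": 0, "roll": 0},
])

```text
time: 35.83
tcp_pos: [454.7, -262.9, 117.9]
eef_rot: [-3.141, -0.0, 1.584]
force: [0.5, 0.3, 0.5]
width: 0.999
grasp_force: 0.0
```

Target (456.2, −261.3, 19.7).

>>> apply_moves([
  {"fingers": 0, "x": 1.4, "y": 1.3, "z": 32, "roll": 0},
  {"fingers": 0, "x": 0, "y": 0, "z": 32, "roll": 0},
  {"fingers": 0, "x": 0, "y": 0, "z": 24, "roll": 0},
  {"fingers": 0, "x": 0, "y": 0, "z": 10.2, "roll": 0},
  {"fingers": 0, "x": 0, "y": 0, "z": 0, "roll": 0},
  {"fingers": 255, "x": 0, "y": 0, "z": 0, "roll": 0},
  {"fingers": 255, "x": 0, "y": 0, "z": 0, "roll": 0},
  {"fingers": 255, "x": 0, "y": 0, "z": 0, "roll": 0},
  {"fingers": 255, "x": 0, "y": 0, "z": 0, "roll": 0},
  {"fingers": 255, "x": 0, "y": 0, "z": 0, "roll": 0},
  {"fingers": 255, "x": 0, "y": 0, "z": 0, "roll": 0},
  {"fingers": 255, "x": 0, "y": 0, "z": 0, "roll": 0},
  {"fingers": 255, "x": 0, "y": 0, "z": 0, "roll": 0},
])

```text
time: 36.92
tcp_pos: [456.9, -261.6, 20.8]
eef_rot: [3.14, 0.0, 1.582]
force: [-0.6, 1.0, 6.8]
width: 0.712
grasp_force: 20.0
```

>>> apply_moves([
  {"fingers": 255, "x": 0, "y": 0, "z": -15, "roll": 0},
  {"fingers": 255, "x": 0, "y": 0, "z": -35, "roll": 0},
  {"fingers": 255, "x": 0, "y": 0, "z": -40, "roll": 0},
  {"fingers": 255, "x": 0, "y": 0, "z": 0, "roll": -0.116},
  {"fingers": 255, "x": 36.8, "y": 17.6, "z": 0, "roll": 0},
  {"fingers": 255, "x": 36.8, "y": 17.6, "z": 0, "roll": 0},
  {"fingers": 255, "x": 36.8, "y": 17.6, "z": 0, "roll": 0},
  {"fingers": 255, "x": 36.8, "y": 17.6, "z": 0, "roll": 0},
  {"fingers": 255, "x": 36.8, "y": 17.6, "z": 0, "roll": 0},
  {"fingers": 255, "x": 36.8, "y": 17.6, "z": 0, "roll": 0},
  {"fingers": 255, "x": 36.8, "y": 17.6, "z": 0, "roll": 0},
  {"fingers": 255, "x": 36.8, "y": 17.6, "z": 0, "roll": 0},
  {"fingers": 255, "x": 36.8, "y": 17.6, "z": 0, "roll": 0},
  {"fingers": 255, "x": 36.8, "y": 17.6, "z": 0, "roll": 0},
  {"fingers": 255, "x": 36.8, "y": 17.6, "z": 0, "roll": 0},
  {"fingers": 255, "x": 0, "y": 0, "z": 20, "roll": 0},
  {"fingers": 255, "x": 0, "y": 0, "z": 20, "roll": 0},
  {"fingers": 255, "x": 0, "y": 0, "z": 0, "roll": 0},
  {"fingers": 255, "x": 0, "y": 0, "z": 0, "roll": 0},
  {"fingers": 255, "x": 0, "y": 0, "z": 0, "roll": 0},
])

```text
time: 38.58
tcp_pos: [597.5, 164.0, 70.7]
eef_rot: [3.141, 0.0, 1.697]
force: [0.2, 0.6, 0.1]
width: 0.704
grasp_force: 20.0
```

>>> apply_moves([
  {"fingers": 255, "x": 0.6, "y": 0, "z": 18, "roll": 0},
  {"fingers": 255, "x": 0, "y": 0, "z": 10, "roll": 0},
  {"fingers": 255, "x": 0, "y": 0, "z": 5, "roll": 0},
  {"fingers": 255, "x": 0, "y": 0, "z": 4, "roll": 0},
  {"fingers": 255, "x": 0, "y": 0, "z": 2.5, "roll": 0},
  {"fingers": 255, "x": 0, "y": 0, "z": 1.5, "roll": 0},
  {"fingers": 255, "x": 0, "y": 0, "z": 0.7, "roll": 0},
  {"fingers": 255, "x": 0, "y": 0, "z": 0, "roll": 0},
  {"fingers": 255, "x": 0, "y": 0, "z": 0, "roll": 0},
])

```text
time: 39.33
tcp_pos: [597.2, 165.3, 28.9]
eef_rot: [3.141, -0.0, 1.698]
force: [-1.2, -0.9, 3.4]
width: 0.707
grasp_force: 20.0
```

>>> apply_moves([
  {"fingers": 255, "x": -1, "y": 0, "z": 0, "roll": 0},
  {"fingers": 255, "x": -1, "y": 0, "z": 0, "roll": 0},
  {"fingers": 255, "x": -1, "y": 0, "z": 0, "roll": 0},
  {"fingers": 255, "x": -1, "y": 0, "z": 0, "roll": 0},
  {"fingers": 255, "x": -1, "y": 0, "z": 0, "roll": 0},
  {"fingers": 255, "x": -1, "y": 0, "z": 0, "roll": 0},
  {"fingers": 255, "x": -1, "y": 0, "z": 0, "roll": 0},
  {"fingers": 255, "x": -0.8, "y": 0, "z": 0, "roll": 0},
  {"fingers": 255, "x": 0, "y": 0, "z": 0, "roll": 0},
  {"fingers": 255, "x": 0, "y": 0, "z": 0, "roll": 0},
])

```text
time: 40.17
tcp_pos: [598.7, 159.5, 28.9]
eef_rot: [3.139, -0.002, 1.699]
force: [-0.9, 3.9, 5.8]
width: 0.71
grasp_force: 20.0
```

>>> apply_moves([
  {"fingers": 255, "x": -1, "y": 0, "z": 0, "roll": 0},
  {"fingers": 255, "x": 0, "y": 0, "z": 0, "roll": 0},
  {"fingers": 0, "x": 0, "y": 0, "z": 0, "roll": 0},
  {"fingers": 0, "x": 0, "y": 0, "z": 0, "roll": 0},
  {"fingers": 0, "x": 0, "y": 0, "z": 0, "roll": 0},
  {"fingers": 0, "x": 0, "y": 0, "z": 0, "roll": 0},
  {"fingers": 0, "x": 0, "y": 0, "z": -20, "roll": 0},
  {"fingers": 0, "x": 0, "y": 0, "z": -35, "roll": 0},
  {"fingers": 0, "x": 0, "y": 0, "z": -38, "roll": 0},
  {"fingers": 0, "x": 0, "y": 0, "z": -38, "roll": 0},
  {"fingers": 0, "x": 21.5, "y": -25.9, "z": 0, "roll": 0},
  {"fingers": 0, "x": 21.5, "y": -25.9, "z": 0, "roll": 0},
  {"fingers": 0, "x": 21.5, "y": -25.9, "z": 0, "roll": 0},
  {"fingers": 0, "x": 21.5, "y": -25.9, "z": 0, "roll": 0},
  {"fingers": 0, "x": 21.5, "y": -25.9, "z": 0, "roll": 0},
  {"fingers": 0, "x": 0, "y": 0, "z": 0, "roll": 0.124},
  {"fingers": 0, "x": 0, "y": 0, "z": 0, "roll": 0},
  {"fingers": 0, "x": 0, "y": 0, "z": 0, "roll": 0},
])

```text
time: 41.67
tcp_pos: [456.4, 246.3, 159.3]
eef_rot: [3.141, 0.0, 1.576]
force: [0.9, 0.1, -0.3]
width: 0.998
grasp_force: 0.0
```

```bash
python3 - <<'E'
from h import *
c,im=snap("wrist","w7"); s=manip.read_state(); print(s["joint_pos"].round(2),s["tcp_pos"],s["eef_rot"],s["width"])
E
```

```text
[-0.93  0.3   0.44  1.99 -0.16  0.88 -0.41] [456.8624707  245.89633527 159.32875047] [3.14068277e+00 5.07112000e-04 1.57491222e+00] 1.0006986771973583
```

View pics/w7.png

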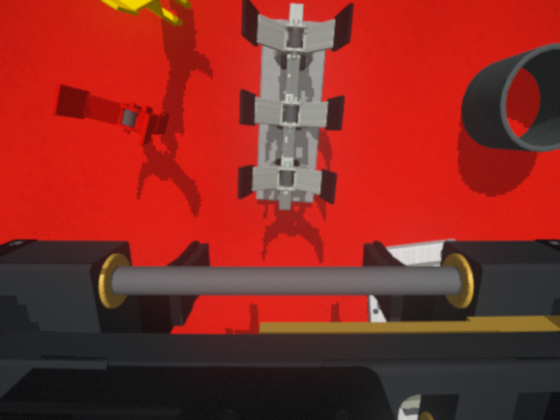

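Three grey clamps with black handles are on the bar at (295,35), (292,112) and (287,180). The red look-alike lies at (110,110) and the yellow at (145,5); both will be left. The liner is at (530,100).

```bash
python3 - <<'E'
from h import *
c,im=load("w7"); g=im.max(2)
m=(g<60).astype(np.uint8); m[205:]=0; m[:,:225]=0; m[:,370:]=0
for k in cv2.findContours(m,cv2.RETR_EXTERNAL,cv2.CHAIN_APPROX_NONE)[0]:
    if cv2.contourArea(k)<40: continue
    u=k.reshape(-1,2); x0,y0=u.min(0);x1,y1=u.max(0)
    print(u.mean(0).round(1),(x0,y0,x1,y1), "z113:",onz(c,[(x0,y0),(x1,y1)],113)[:,:2].round(1).tolist(),"z100:",onz(c,[u.mean(0)],100)[0,:2].round(1))
print("pins z70",onz(c,[(287,178),(292,114),(296.5,38)],70)[:,:2].round(1).tolist())
print("bar ends z45",onz(c,[(286,206),(296,6)],45)[:,:2].round(1).tolist(), "base z8", onz(c,[(258,200),(313,202)],8)[:,:2].round(1).tolist())
E
```

```text
[341.1  28.6] (np.int32(334), np.int32(8), np.int32(348), np.int32(47)) z113: [[484.9, 389.2], [494.5, 367.5]] z100: [491.8 381.8]
pins z70 [[457.2, 279.5], [460.8, 329.9], [463.7, 384.2]]
bar ends z45 [[456.5, 249.9], [463.8, 414.6]] base z8 [[427.3, 247.6], [484.9, 245.7]]
```

```bash
python3 - <<'E'
from h import *
c,im=load("w7"); g=im.max(2); print("cam",ray(c,[(280,200)])[0])
hsv=cv2.cvtColor(im,cv2.COLOR_BGR2HSV)
for T in (75,95):
    m=((g<T)&(hsv[...,1]<120)).astype(np.uint8); m[205:]=0; m[:,:228]=0; m[:,265:312]=0; m[:,370:]=0
    for k in cv2.findContours(m,cv2.RETR_EXTERNAL,cv2.CHAIN_APPROX_NONE)[0]:
        if cv2.contourArea(k)<60: continue
        u=k.reshape(-1,2); print(T,[tuple(int(t) for t in p) for p in cv2.boxPoints(cv2.minAreaRect(k))], "z113:",[tuple(onz(c,[p],113)[0,:2].round(1)) for p in (u[u[:,0].argmin()],u[u[:,0].argmax()],u[u[:,1].argmin()],u[u[:,1].argmax()])])
E
```

```text
cam [456.01711988 314.78151107 322.26425825]
75 [(325, 127), (328, 98), (337, 99), (334, 128)] z113: [(np.float64(482.5), np.float64(319.3)), (np.float64(489.0), np.float64(334.3)), (np.float64(486.3), np.float64(336.8)), (np.float64(483.1), np.float64(318.7))]
95 [(325, 127), (328, 98), (337, 99), (335, 128)] z113: [(np.float64(482.4), np.float64(320.6)), (np.float64(489.0), np.float64(334.3)), (np.float64(486.3), np.float64(336.8)), (np.float64(483.1), np.float64(318.7))]
```

```bash
python3 - <<'E'
from h import *
c,im=load("w7"); print(onz(c,[(240,107),(343,113),(239,181),(336,186),(243,22),(353,27)],113)[:,:2].round(1).tolist())
cv2.imwrite("pics/w7c.png",cv2.resize(im[0:215,225:365],None,fx=2.75,fy=2.75,interpolation=cv2.INTER_CUBIC))
E
```

```text
[[426.3, 331.6], [493.2, 328.2], [424.1, 283.3], [490.8, 280.1], [429.6, 381.2], [497.0, 378.9]]
```

View pics/w7c.png

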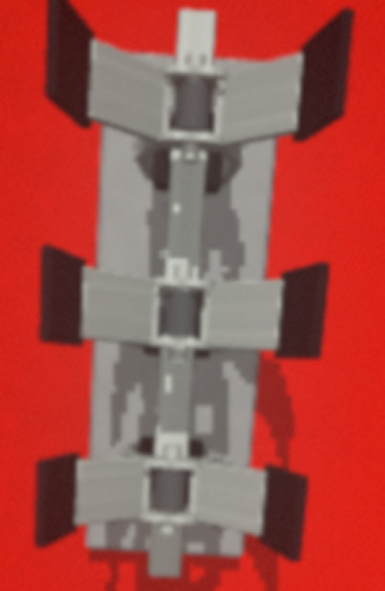

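The crop confirms the grey clamps upright, black plates about 67 mm apart (≈(426,332) to (493,328) for the middle one). Taking the nearest clamp, pin ≈ (457.5, 279.5).

>>> apply_moves([
  {"fingers": 0, "x": 33.6, "y": 0.6, "z": 0, "roll": 0.05},
  {"fingers": 0, "x": 0, "y": 0, "z": 25, "roll": 0},
  {"fingers": 0, "x": 0, "y": 0, "z": 25, "roll": 0},
  {"fingers": 0, "x": 0, "y": 0, "z": 15, "roll": 0},
  {"fingers": 0, "x": 0, "y": 0, "z": 8.3, "roll": 0},
  {"fingers": 0, "x": 0, "y": 0, "z": 0, "roll": 0},
  {"fingers": 0, "x": 0, "y": 0, "z": 0, "roll": 0},
  {"fingers": 255, "x": 0, "y": 0, "z": 0, "roll": 0},
  {"fingers": 255, "x": 0, "y": 0, "z": 0, "roll": 0},
  {"fingers": 255, "x": 0, "y": 0, "z": 0, "roll": 0},
  {"fingers": 255, "x": 0, "y": 0, "z": 0, "roll": 0},
  {"fingers": 255, "x": 0, "y": 0, "z": 0, "roll": 0},
  {"fingers": 255, "x": 0, "y": 0, "z": 0, "roll": 0},
  {"fingers": 255, "x": 0, "y": 0, "z": 0, "roll": 0},
  {"fingers": 255, "x": 0, "y": 0, "z": 0, "roll": 0},
  {"fingers": 255, "x": 0, "y": 0, "z": 0, "roll": 0},
  {"fingers": 255, "x": 0, "y": 0, "z": 0, "roll": 0},
], squeeze=28)

```text
time: 43.13
tcp_pos: [456.4, 280.4, 85.9]
eef_rot: [-3.141, 0.0, 1.524]
force: [-0.0, 0.3, -0.3]
width: 0.536
grasp_force: 28.0
```

>>> apply_moves([
  {"fingers": 255, "x": 0, "y": 0, "z": -32, "roll": 0},
  {"fingers": 255, "x": 0, "y": 0, "z": -33, "roll": 0},
  {"fingers": 255, "x": -23.9, "y": 29.7, "z": 0, "roll": 0},
  {"fingers": 255, "x": -23.9, "y": 29.7, "z": 0, "roll": 0},
  {"fingers": 255, "x": -23.9, "y": 29.7, "z": 0, "roll": 0},
  {"fingers": 255, "x": -23.9, "y": 29.7, "z": 0, "roll": 0},
  {"fingers": 255, "x": -23.9, "y": 29.7, "z": 0, "roll": 0},
  {"fingers": 255, "x": 0, "y": 0, "z": 0, "roll": 0.1163},
  {"fingers": 255, "x": 0, "y": 0, "z": 0, "roll": 0.1163},
  {"fingers": 255, "x": 0, "y": 0, "z": 0, "roll": 0.1163},
  {"fingers": 255, "x": 0, "y": 0, "z": 0, "roll": 0.1163},
  {"fingers": 255, "x": 0, "y": 0, "z": 0, "roll": 0.1163},
  {"fingers": 255, "x": 0, "y": 0, "z": 0, "roll": 0.1163},
  {"fingers": 255, "x": 0, "y": 0, "z": 0, "roll": 0.1163},
  {"fingers": 255, "x": 0, "y": 0, "z": 0, "roll": 0.1163},
  {"fingers": 255, "x": 0, "y": 0, "z": 0, "roll": 0.1163},
  {"fingers": 255, "x": 0, "y": 0, "z": 0, "roll": 0.1163},
  {"fingers": 255, "x": 0, "y": 0, "z": 0, "roll": 0.1163},
  {"fingers": 255, "x": 0, "y": 0, "z": 0, "roll": 0.1163},
  {"fingers": 255, "x": 0, "y": 0, "z": 0, "roll": 0},
])

```text
time: 44.8
tcp_pos: [599.0, 154.3, 150.5]
eef_rot: [3.141, 0.001, 0.127]
force: [-0.1, -0.7, -0.9]
width: 0.536
grasp_force: 28.0
```

```bash
python3 - <<'E'
from h import *
s=manip.read_state(); print(s["tcp_pos"],s["eef_rot"],s["width"]); c,im=snap("side","s2"); c2,im2=snap("scene","c2")
a=cv2.resize(im[120:290,140:360],None,fx=3,fy=3,interpolation=cv2.INTER_CUBIC); cv2.imwrite("pics/s2c.png",a)
E
```

```text
[598.98087891 154.26338413 150.51572438] [3.14080212e+00 6.25945661e-04 1.26760078e-01] 0.5361706412815239
```

View pics/s2c.png

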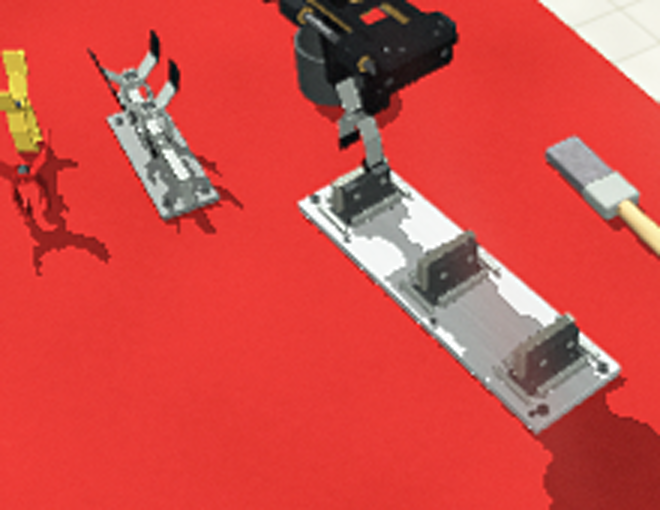

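The side crop shows all three carriers seated with stones standing at their webs (crop 362,200 / 450,270 / 550,350), and the clamp held open over the first. Lowering to pin ≈ 82 mm.

>>> apply_moves([
  {"fingers": 255, "x": 0, "y": 0, "z": 18, "roll": 0},
  {"fingers": 255, "x": 0, "y": 0, "z": 12, "roll": 0},
  {"fingers": 255, "x": 0, "y": 0, "z": 8, "roll": 0},
  {"fingers": 255, "x": 0, "y": 0, "z": 6, "roll": 0},
  {"fingers": 255, "x": 0, "y": 0, "z": 4, "roll": 0},
  {"fingers": 255, "x": 0, "y": 0, "z": 3, "roll": 0},
  {"fingers": 255, "x": 0, "y": 0, "z": 1.5, "roll": 0},
  {"fingers": 255, "x": 0, "y": 0, "z": 0, "roll": 0},
  {"fingers": 255, "x": 0, "y": 0, "z": 0, "roll": 0},
])

```text
time: 45.65
tcp_pos: [599.5, 154.1, 98.8]
eef_rot: [-3.141, -0.001, 0.128]
force: [-0.2, -0.1, -0.5]
width: 0.539
grasp_force: 28.0
```

>>> apply_moves([
  {"fingers": 0, "x": 0, "y": 0, "z": 0, "roll": 0},
  {"fingers": 0, "x": 0, "y": 0, "z": 0, "roll": 0},
  {"fingers": 0, "x": 0, "y": 0, "z": 0, "roll": 0},
  {"fingers": 0, "x": 0, "y": 0, "z": 0, "roll": 0},
  {"fingers": 0, "x": 0, "y": 0, "z": 0, "roll": 0},
  {"fingers": 0, "x": 0, "y": 0, "z": 0, "roll": 0},
  {"fingers": 0, "x": 0, "y": 0, "z": 0, "roll": 0},
  {"fingers": 0, "x": 0, "y": 0, "z": 0, "roll": 0},
  {"fingers": 0, "x": 0, "y": 0, "z": -25, "roll": 0},
  {"fingers": 0, "x": 0, "y": 0, "z": -40, "roll": 0},
])

```text
time: 46.48
tcp_pos: [596.1, 153.9, 160.3]
eef_rot: [3.14, 0.009, 0.128]
force: [-0.8, 1.1, -1.0]
width: 0.998
grasp_force: 0.0
```

>>> apply_moves([
  {"fingers": 0, "x": 0, "y": 0, "z": 0, "roll": -0.1163},
  {"fingers": 0, "x": 0, "y": 0, "z": 0, "roll": -0.1163},
  {"fingers": 0, "x": 0, "y": 0, "z": 0, "roll": -0.1163},
  {"fingers": 0, "x": 0, "y": 0, "z": 0, "roll": -0.1163},
  {"fingers": 0, "x": 0, "y": 0, "z": 0, "roll": -0.1163},
  {"fingers": 0, "x": 0, "y": 0, "z": 0, "roll": -0.1163},
  {"fingers": 0, "x": 0, "y": 0, "z": 0, "roll": -0.1163},
  {"fingers": 0, "x": 0, "y": 0, "z": 0, "roll": -0.1163},
  {"fingers": 0, "x": 0, "y": 0, "z": 0, "roll": -0.1163},
  {"fingers": 0, "x": 0, "y": 0, "z": 0, "roll": -0.1163},
  {"fingers": 0, "x": 0, "y": 0, "z": 0, "roll": -0.1163},
  {"fingers": 0, "x": 0, "y": 0, "z": 0, "roll": -0.1163},
  {"fingers": 0, "x": 28.2, "y": -24.6, "z": 0, "roll": 0},
  {"fingers": 0, "x": 28.2, "y": -24.6, "z": 0, "roll": 0},
  {"fingers": 0, "x": 28.2, "y": -24.6, "z": 0, "roll": 0},
  {"fingers": 0, "x": 28.2, "y": -24.6, "z": 0, "roll": 0},
  {"fingers": 0, "x": 28.2, "y": -24.6, "z": 0, "roll": 0},
  {"fingers": 0, "x": 28.2, "y": -24.6, "z": 0, "roll": 0},
  {"fingers": 0, "x": 0, "y": 0, "z": 0, "roll": 0},
  {"fingers": 0, "x": 0, "y": 0, "z": 0, "roll": 0},
])

```text
time: 48.15
tcp_pos: [457.8, 332.5, 163.3]
eef_rot: [-3.141, -0.001, 1.53]
force: [0.2, -1.1, -0.7]
width: 0.999
grasp_force: 0.0
```

>>> apply_moves([
  {"fingers": 0, "x": -2, "y": 1.8, "z": 0, "roll": 0},
  {"fingers": 0, "x": 0, "y": 0, "z": 30, "roll": 0},
  {"fingers": 0, "x": 0, "y": 0, "z": 25, "roll": 0},
  {"fingers": 0, "x": 0, "y": 0, "z": 15, "roll": 0},
  {"fingers": 0, "x": 0, "y": 0, "z": 7, "roll": 0},
  {"fingers": 0, "x": 0, "y": 0, "z": 0, "roll": 0},
  {"fingers": 0, "x": 0, "y": 0, "z": 0, "roll": 0},
  {"fingers": 255, "x": 0, "y": 0, "z": 0, "roll": 0},
  {"fingers": 255, "x": 0, "y": 0, "z": 0, "roll": 0},
  {"fingers": 255, "x": 0, "y": 0, "z": 0, "roll": 0},
  {"fingers": 255, "x": 0, "y": 0, "z": 0, "roll": 0},
  {"fingers": 255, "x": 0, "y": 0, "z": 0, "roll": 0},
  {"fingers": 255, "x": 0, "y": 0, "z": 0, "roll": 0},
  {"fingers": 255, "x": 0, "y": 0, "z": 0, "roll": 0},
  {"fingers": 255, "x": 0, "y": 0, "z": 0, "roll": 0},
  {"fingers": 255, "x": 0, "y": 0, "z": 0, "roll": 0},
  {"fingers": 255, "x": 0, "y": 0, "z": 0, "roll": 0},
])

```text
time: 49.57
tcp_pos: [461.3, 327.9, 86.4]
eef_rot: [-3.141, 0.0, 1.524]
force: [-0.1, -0.2, -0.5]
width: 0.538
grasp_force: 28.0
```

>>> apply_moves([
  {"fingers": 255, "x": 0, "y": 0, "z": -35, "roll": 0},
  {"fingers": 255, "x": 0, "y": 0, "z": -40, "roll": 0},
  {"fingers": 255, "x": 0, "y": 0, "z": -40, "roll": 0},
  {"fingers": 255, "x": -32.8, "y": 18.7, "z": 0, "roll": 0},
  {"fingers": 255, "x": -32.8, "y": 18.7, "z": 0, "roll": 0},
  {"fingers": 255, "x": -32.8, "y": 18.7, "z": 0, "roll": 0},
  {"fingers": 255, "x": -32.8, "y": 18.7, "z": 0, "roll": 0},
  {"fingers": 255, "x": -32.8, "y": 18.7, "z": 0, "roll": 0},
  {"fingers": 255, "x": -32.8, "y": 18.7, "z": 0, "roll": 0},
  {"fingers": 255, "x": -32.8, "y": 18.7, "z": 0, "roll": 0},
  {"fingers": 255, "x": -32.8, "y": 18.7, "z": 0, "roll": 0},
  {"fingers": 255, "x": -32.8, "y": 18.7, "z": 0, "roll": 0},
  {"fingers": 255, "x": 0, "y": 0, "z": 0, "roll": 0},
])

```text
time: 50.65
tcp_pos: [618.0, 14.7, 202.1]
eef_rot: [3.138, 0.006, 1.512]
force: [-0.5, -1.3, 0.9]
width: 0.539
grasp_force: 28.0
```

>>> apply_moves([
  {"fingers": 255, "x": 0, "y": 0, "z": 0, "roll": 0.1163},
  {"fingers": 255, "x": 0, "y": 0, "z": 0, "roll": 0.1163},
  {"fingers": 255, "x": 0, "y": 0, "z": 0, "roll": 0.1163},
  {"fingers": 255, "x": 0, "y": 0, "z": 0, "roll": 0.1163},
  {"fingers": 255, "x": 0, "y": 0, "z": 0, "roll": 0.1163},
  {"fingers": 255, "x": 0, "y": 0, "z": 0, "roll": 0.1163},
  {"fingers": 255, "x": 0, "y": 0, "z": 0, "roll": 0.1163},
  {"fingers": 255, "x": 0, "y": 0, "z": 0, "roll": 0.1163},
  {"fingers": 255, "x": 0, "y": 0, "z": 0, "roll": 0.1163},
  {"fingers": 255, "x": 0, "y": 0, "z": 0, "roll": 0.1163},
  {"fingers": 255, "x": 0, "y": 0, "z": 0, "roll": 0.1163},
  {"fingers": 255, "x": 0, "y": 0, "z": 0, "roll": 0.1163},
  {"fingers": 255, "x": 0, "y": 0, "z": 25, "roll": 0},
  {"fingers": 255, "x": 0, "y": 0, "z": 20, "roll": 0},
  {"fingers": 255, "x": 0, "y": 0, "z": 5, "roll": 0},
  {"fingers": 255, "x": 0, "y": 0, "z": 0, "roll": 0},
  {"fingers": 255, "x": 0, "y": 0, "z": 0, "roll": 0},
  {"fingers": 255, "x": 0, "y": 0, "z": 0, "roll": 0},
])

```text
time: 52.15
tcp_pos: [616.6, 24.9, 152.7]
eef_rot: [3.141, -0.002, 0.128]
force: [0.1, 0.7, -0.3]
width: 0.538
grasp_force: 28.0
```

>>> apply_moves([
  {"fingers": 255, "x": 0, "y": 0, "z": 18, "roll": 0},
  {"fingers": 255, "x": 0, "y": 0, "z": 12, "roll": 0},
  {"fingers": 255, "x": 0, "y": 0, "z": 9, "roll": 0},
  {"fingers": 255, "x": 0, "y": 0, "z": 6, "roll": 0},
  {"fingers": 255, "x": 0, "y": 0, "z": 4, "roll": 0},
  {"fingers": 255, "x": 0, "y": 0, "z": 3, "roll": 0},
  {"fingers": 255, "x": 0, "y": 0, "z": 2, "roll": 0},
  {"fingers": 255, "x": 0, "y": 0, "z": 0, "roll": 0},
  {"fingers": 255, "x": 0, "y": 0, "z": 0, "roll": 0},
])

```text
time: 52.9
tcp_pos: [616.0, 25.1, 98.0]
eef_rot: [-3.141, -0.001, 0.128]
force: [-0.1, -0.2, 2.1]
width: 0.536
grasp_force: 28.0
```

>>> apply_moves([
  {"fingers": 0, "x": 0, "y": 0, "z": 0, "roll": 0},
  {"fingers": 0, "x": 0, "y": 0, "z": 0, "roll": 0},
  {"fingers": 0, "x": 0, "y": 0, "z": 0, "roll": 0},
  {"fingers": 0, "x": 0, "y": 0, "z": 0, "roll": 0},
  {"fingers": 0, "x": 0, "y": 0, "z": 0, "roll": 0},
  {"fingers": 0, "x": 0, "y": 0, "z": 0, "roll": 0},
  {"fingers": 0, "x": 0, "y": 0, "z": 0, "roll": 0},
  {"fingers": 0, "x": 0, "y": 0, "z": 0, "roll": 0},
  {"fingers": 0, "x": 0, "y": 0, "z": -25, "roll": 0},
  {"fingers": 0, "x": 0, "y": 0, "z": -40, "roll": 0},
  {"fingers": 0, "x": 0, "y": 0, "z": 0, "roll": -0.1163},
  {"fingers": 0, "x": 0, "y": 0, "z": 0, "roll": -0.1163},
  {"fingers": 0, "x": 0, "y": 0, "z": 0, "roll": -0.1163},
  {"fingers": 0, "x": 0, "y": 0, "z": 0, "roll": -0.1163},
  {"fingers": 0, "x": 0, "y": 0, "z": 0, "roll": -0.1163},
  {"fingers": 0, "x": 0, "y": 0, "z": 0, "roll": -0.1163},
  {"fingers": 0, "x": 0, "y": 0, "z": 0, "roll": -0.1163},
  {"fingers": 0, "x": 0, "y": 0, "z": 0, "roll": -0.1163},
  {"fingers": 0, "x": 0, "y": 0, "z": 0, "roll": -0.1163},
  {"fingers": 0, "x": 0, "y": 0, "z": 0, "roll": -0.1163},
])

```text
time: 54.57
tcp_pos: [615.6, 25.0, 162.5]
eef_rot: [3.142, -0.0, 1.297]
force: [0.2, 0.2, 1.0]
width: 1.004
grasp_force: 0.0
```

>>> apply_moves([
  {"fingers": 0, "x": 0, "y": 0, "z": 0, "roll": -0.1163},
  {"fingers": 0, "x": 0, "y": 0, "z": 0, "roll": -0.1163},
  {"fingers": 0, "x": 34.9, "y": -16.9, "z": 0, "roll": 0},
  {"fingers": 0, "x": 34.9, "y": -16.9, "z": 0, "roll": 0},
  {"fingers": 0, "x": 34.9, "y": -16.9, "z": 0, "roll": 0},
  {"fingers": 0, "x": 34.9, "y": -16.9, "z": 0, "roll": 0},
  {"fingers": 0, "x": 34.9, "y": -16.9, "z": 0, "roll": 0},
  {"fingers": 0, "x": 34.9, "y": -16.9, "z": 0, "roll": 0},
  {"fingers": 0, "x": 34.9, "y": -16.9, "z": 0, "roll": 0},
  {"fingers": 0, "x": 34.9, "y": -16.9, "z": 0, "roll": 0},
  {"fingers": 0, "x": 34.9, "y": -16.9, "z": 0, "roll": 0},
  {"fingers": 0, "x": 34.9, "y": -16.9, "z": 0, "roll": 0},
  {"fingers": 0, "x": 0, "y": 0, "z": 0, "roll": 0},
  {"fingers": 0, "x": 0, "y": 0, "z": 0, "roll": 0},
  {"fingers": 0, "x": 0, "y": 0, "z": 0, "roll": 0},
])

```text
time: 55.82
tcp_pos: [463.5, 381.0, 162.3]
eef_rot: [3.141, 0.001, 1.524]
force: [1.1, -1.4, -0.8]
width: 1.004
grasp_force: 0.0
```

>>> apply_moves([
  {"fingers": 0, "x": 1.5, "y": 0, "z": 0, "roll": 0},
  {"fingers": 0, "x": 0, "y": 0, "z": 30, "roll": 0},
  {"fingers": 0, "x": 0, "y": 0, "z": 25, "roll": 0},
  {"fingers": 0, "x": 0, "y": 0, "z": 15, "roll": 0},
  {"fingers": 0, "x": 0, "y": 0, "z": 6.3, "roll": 0},
  {"fingers": 0, "x": 0, "y": 0, "z": 0, "roll": 0},
  {"fingers": 0, "x": 0, "y": 0, "z": 0, "roll": 0},
  {"fingers": 255, "x": 0, "y": 0, "z": 0, "roll": 0},
  {"fingers": 255, "x": 0, "y": 0, "z": 0, "roll": 0},
  {"fingers": 255, "x": 0, "y": 0, "z": 0, "roll": 0},
  {"fingers": 255, "x": 0, "y": 0, "z": 0, "roll": 0},
  {"fingers": 255, "x": 0, "y": 0, "z": 0, "roll": 0},
  {"fingers": 255, "x": 0, "y": 0, "z": 0, "roll": 0},
  {"fingers": 255, "x": 0, "y": 0, "z": 0, "roll": 0},
  {"fingers": 255, "x": 0, "y": 0, "z": 0, "roll": 0},
  {"fingers": 255, "x": 0, "y": 0, "z": 0, "roll": 0},
  {"fingers": 255, "x": 0, "y": 0, "z": 0, "roll": 0},
])

```text
time: 57.23
tcp_pos: [463.2, 383.2, 86.1]
eef_rot: [-3.142, 0.0, 1.524]
force: [-0.1, -0.4, -0.7]
width: 0.539
grasp_force: 28.0
```

>>> apply_moves([
  {"fingers": 255, "x": 0, "y": 0, "z": -35, "roll": 0},
  {"fingers": 255, "x": 0, "y": 0, "z": -40, "roll": 0},
  {"fingers": 255, "x": 0, "y": 0, "z": -40, "roll": 0},
  {"fingers": 255, "x": -36.8, "y": 14.8, "z": 0, "roll": 0},
  {"fingers": 255, "x": -36.8, "y": 14.8, "z": 0, "roll": 0},
  {"fingers": 255, "x": -36.8, "y": 14.8, "z": 0, "roll": 0},
  {"fingers": 255, "x": -36.8, "y": 14.8, "z": 0, "roll": 0},
  {"fingers": 255, "x": -36.8, "y": 14.8, "z": 0, "roll": 0},
  {"fingers": 255, "x": -36.8, "y": 14.8, "z": 0, "roll": 0},
  {"fingers": 255, "x": -36.8, "y": 14.8, "z": 0, "roll": 0},
  {"fingers": 255, "x": -36.8, "y": 14.8, "z": 0, "roll": 0},
  {"fingers": 255, "x": -36.8, "y": 14.8, "z": 0, "roll": 0},
  {"fingers": 255, "x": -36.8, "y": 14.8, "z": 0, "roll": 0},
  {"fingers": 255, "x": -36.8, "y": 14.8, "z": 0, "roll": 0},
  {"fingers": 255, "x": -36.8, "y": 14.8, "z": 0, "roll": 0},
  {"fingers": 255, "x": -36.8, "y": 14.8, "z": 0, "roll": 0},
  {"fingers": 255, "x": 0, "y": 0, "z": 0, "roll": 0},
])

```text
time: 58.65
tcp_pos: [633.5, -115.2, 201.8]
eef_rot: [3.139, 0.008, 1.512]
force: [-0.1, -2.5, -0.8]
width: 0.541
grasp_force: 28.0
```

>>> apply_moves([
  {"fingers": 255, "x": 0, "y": 0, "z": 0, "roll": 0.1163},
  {"fingers": 255, "x": 0, "y": 0, "z": 0, "roll": 0.1163},
  {"fingers": 255, "x": 0, "y": 0, "z": 0, "roll": 0.1163},
  {"fingers": 255, "x": 0, "y": 0, "z": 0, "roll": 0.1163},
  {"fingers": 255, "x": 0, "y": 0, "z": 0, "roll": 0.1163},
  {"fingers": 255, "x": 0, "y": 0, "z": 0, "roll": 0.1163},
  {"fingers": 255, "x": 0, "y": 0, "z": 0, "roll": 0.1163},
  {"fingers": 255, "x": 0, "y": 0, "z": 0, "roll": 0.1163},
  {"fingers": 255, "x": 0, "y": 0, "z": 0, "roll": 0.1163},
  {"fingers": 255, "x": 0, "y": 0, "z": 0, "roll": 0.1163},
  {"fingers": 255, "x": 0, "y": 0, "z": 0, "roll": 0.1163},
  {"fingers": 255, "x": 0, "y": 0, "z": 0, "roll": 0.1163},
  {"fingers": 255, "x": 0, "y": 0, "z": 25, "roll": 0},
  {"fingers": 255, "x": 0, "y": 0, "z": 20, "roll": 0},
  {"fingers": 255, "x": 0, "y": 0, "z": 5, "roll": 0},
  {"fingers": 255, "x": 0, "y": 0, "z": 0, "roll": 0},
  {"fingers": 255, "x": 0, "y": 0, "z": 0, "roll": 0},
  {"fingers": 255, "x": 0, "y": 0, "z": 0, "roll": 0},
])

```text
time: 60.15
tcp_pos: [633.9, -104.1, 152.5]
eef_rot: [3.141, -0.002, 0.128]
force: [0.1, 0.8, -0.9]
width: 0.537
grasp_force: 28.0
```

>>> apply_moves([
  {"fingers": 255, "x": -0.8, "y": -0.6, "z": 18, "roll": 0},
  {"fingers": 255, "x": 0, "y": 0, "z": 12, "roll": 0},
  {"fingers": 255, "x": 0, "y": 0, "z": 9, "roll": 0},
  {"fingers": 255, "x": 0, "y": 0, "z": 6, "roll": 0},
  {"fingers": 255, "x": 0, "y": 0, "z": 4, "roll": 0},
  {"fingers": 255, "x": 0, "y": 0, "z": 3, "roll": 0},
  {"fingers": 255, "x": 0, "y": 0, "z": 2, "roll": 0},
  {"fingers": 255, "x": 0, "y": 0, "z": 0, "roll": 0},
  {"fingers": 255, "x": 0, "y": 0, "z": 0, "roll": 0},
])

```text
time: 60.9
tcp_pos: [632.5, -103.4, 97.5]
eef_rot: [3.141, -0.001, 0.128]
force: [-0.1, 0.3, -0.1]
width: 0.534
grasp_force: 28.0
```

>>> apply_moves([
  {"fingers": 0, "x": 0, "y": 0, "z": 0, "roll": 0},
  {"fingers": 0, "x": 0, "y": 0, "z": 0, "roll": 0},
  {"fingers": 0, "x": 0, "y": 0, "z": 0, "roll": 0},
  {"fingers": 0, "x": 0, "y": 0, "z": 0, "roll": 0},
  {"fingers": 0, "x": 0, "y": 0, "z": 0, "roll": 0},
  {"fingers": 0, "x": 0, "y": 0, "z": 0, "roll": 0},
  {"fingers": 0, "x": 0, "y": 0, "z": 0, "roll": 0},
  {"fingers": 0, "x": 0, "y": 0, "z": 0, "roll": 0},
  {"fingers": 0, "x": 0, "y": 0, "z": -25, "roll": 0},
  {"fingers": 0, "x": 0, "y": 0, "z": -40, "roll": 0},
  {"fingers": 0, "x": 0, "y": 0, "z": -40, "roll": 0},
  {"fingers": 0, "x": -40, "y": 0, "z": -10, "roll": 0},
  {"fingers": 0, "x": -40, "y": 0, "z": -10, "roll": 0},
  {"fingers": 0, "x": -40, "y": 0, "z": -10, "roll": 0},
  {"fingers": 0, "x": 0, "y": 0, "z": 0, "roll": 0},
  {"fingers": 0, "x": 0, "y": 0, "z": 0, "roll": 0},
])

```text
time: 62.23
tcp_pos: [511.6, -119.0, 233.0]
eef_rot: [-3.138, -0.002, 0.126]
force: [0.8, -0.3, -0.4]
width: 1.001
grasp_force: 0.0
```

```bash
python3 - <<'E'
from h import *
c,im=snap("side","s3"); c2,im2=snap("scene","c3"); c3,im3=snap("wrist","w9")
a=cv2.resize(im[130:275,225:365],None,fx=2.8,fy=2.8,interpolation=cv2.INTER_CUBIC); b=cv2.resize(im2[175:275,200:345],None,fx=2.75,fy=2.75,interpolation=cv2.INTER_CUBIC)
o=np.zeros((max(a.shape[0],b.shape[0]),a.shape[1]+b.shape[1],3),np.uint8); o[:a.shape[0],:a.shape[1]]=a; o[:b.shape[0],a.shape[1]:]=b; print(o.shape); cv2.imwrite("pics/fin.png",o)
E
```

```text
(406, 791, 3)
```

View pics/fin.png

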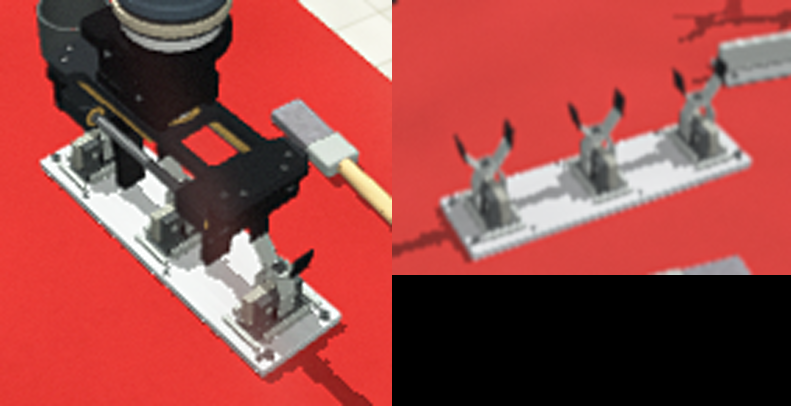

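The final crops show all three carriers seated with stones, and a clamp standing upright on each (right half: 487,175 / 600,150 / 700,120). The gripper is clear of everything. Handing in.

```bash
python3 -c "
from cell import workorder
print(workorder.finish_job())"
```

```text
the job is handed in; nothing more can be done
None
```

I seated all three carriers in their own bays, each with a stone against its web and a grey clamp closed upright over the middle, and handed the job in at about 62 s; the last pictures look right, but the hand-in returned no verdict and I did not measure the final stone gaps or jaw angles.

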